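# Move clamping nuts from a flapped carton into a lever-lidded storage bin

## Task

Unpack the small carton into the blue storage bin: first swing both carton flaps well open to the outside, and press the bin's red lever all the way down so that it stays down by itself and holds the lid up. Then move every steel hexagonal nut into the bin and, once all of them are in, lift the lever back up so that the lid closes fully over them. Work the lid only by its lever, leave the flaps open, and leave the other things on the bench where they are.

Things in the scene. Friction and masses are not known exactly. Their poses are not given: they have to be found in the camera images.
- carton: Fixed open-topped brown cardboard carton, 280 (x) x 200 (y) x 70 mm high, walls and floor 5 mm thick. Origin: centre of its underside on the bench; z up, x along its long sides. It does not move during the job. It and the bin stand left and right of the middle of the bench, either way round.
- flap_left (a joint): Hinge of the carton's flap on its +y side, rad. 0 = lying level inward over the carton, 1.57 = straight up, 3.14 = level outward, end of travel 3.9 (hanging down outside). Starts ajar at 0.6 to 1.0. The crease is slightly stiff: the flap stays where it is left, and under 1 N at its edge moves it. Hinge line: carton frame y = +100 mm, z = 70 mm, parallel to the carton's x.
- flap_right (a joint): The same for the flap on the carton's -y side (hinge line at y = -100 mm, z = 70 mm). Both flaps open upward and outward, away from each other.
- flap_left_edge (a point): Middle of the free edge of the left flap. The flap is a 274 x 70 mm panel, 4 mm thick; this point is 70 mm from its hinge. A gap of at least 80 mm lies between the two free edges, through which a finger reaches under a flap; pushed outward and up against the edge or the underside, the flap swings open.
- flap_right_edge (a point): Middle of the free edge of the right flap, same sizes.
- bin: Fixed open-topped blue plastic storage bin, 214 x 214 mm, 85 mm high, walls 6 mm, floor 6 mm with a 3 mm rubber mat (its top at z = 9 mm). Origin: centre of its underside; z up; its front faces -x of its own frame (towards the robot). It does not move during the job.
- bin_lid (a joint): Hinge of the bin's clear lid along the bin's rear (+x) rim, rad: 0 = shut, 1.98 = fully raised, leaning back past upright. Lid 214 x 214 x 5 mm, with a grey front edge; a steel counterweight bar stands 64 mm above its hinge. The lid is geared to the lever: lid angle = 3.6 x lever angle.
- lid_edge (a point): Middle of the lid's free (front) edge, 214 mm from its hinge; about 0.28 m above the bench when raised.
- lever (a joint): Red-gripped lever on the bin's -y side, rad: 0 = up (lid shut), 0.55 = all the way down (lid raised). The counterweight is over-centre: left above about 0.35 it falls down and stays down holding the lid up; left below about 0.2 it swings back up and the lid falls shut. Needs 3 to 5 N at the grip, either way. It turns about an axis parallel to the bin's y through lever_pivot; it points to the bin's -x, 0.275 rad above level at 0 and 0.275 rad below level at 0.55.
- lever_pivot (a point): The lever's pivot on the bin's side: bin frame (0, -133, 75) mm.
- lever_grip (a point): Point in the lever's red upright grip, a block 36 mm long (along the lever), 16 mm wide (bin's y) and 36 mm tall, standing on the lever's end; its top is 15 mm above this point, its foot 21 mm below. About 159 mm from the pivot; near 140 mm above the bench when up, 56 mm when down. Press on its top; to raise it, pinch it across its 16 mm width, or lift from below.
- nut1: Steel hexagonal clamping nut with a bright ring and dark bore on each face, 36 mm across flats (42 across corners), 24 mm tall, 0.11 kg. Origin: centre of its underside; z along its bore; its own x and every 60 degrees from it are normal to flats. Starts lying flat on the carton floor (5 mm above the bench). 3 to 5 nuts are present.
- nut2: Another such nut, the same shape and size; may be absent.
- nut3: Another such nut, the same shape and size; may be absent.
- nut4: Another such nut, the same shape and size; may be absent.
- nut5: Another such nut, the same shape and size; may be absent.
- tape_roll: Bystander: yellow ring-shaped tape roll 96 mm across, 40 mm tall.
- spanner: Bystander: steel spanner lying on the bench between the carton and the bin.
- spare_collet: Bystander: a brass-coloured round collet, 40 mm across and 50 mm tall, standing on the bench between or near the carton and the bin.
Not all that is in view belongs to the job. What is shaped like the nut1 but orange or purple is not meant.

How it is judged:
By the outcome, as a careful person would: the job done as asked, in the order asked, and still so for the second after the job is handed in, with the robot touching nothing.
Of nut1, nut2, nut3, nut4, nut5 only 3 to 5 are there at a start; the rules pass over those that are not, and their reading is None.
At some moment in a run one of nut3 may be knocked a few centimetres aside while the robot is not near it.
Once in a run the grip may slacken for a moment while it holds something.
It also fails if it takes over 210 s, if anything falls off the work surface, if the arm or the gripper's body presses on something with over 40 N, if the wrist force passes 120 N, or if a joint passes its speed limit or range.

## Robot

A 7-joint arm with a two-finger parallel gripper is mounted at the origin on the work surface. World frame = base frame: x ahead of the robot, y to its left, z up, the work surface at z = 0. Lengths are in m, angles in rad, forces in N, time in s.
With the tool pointing down it reaches from about 0.4 to 0.9 m from the base axis. Payload 5.6 kg.
Tool frame: the origin (TCP) lies between the finger pads; the fingertips stand 25 mm ahead of it and the grasp point (between the pads) lies 6 mm ahead of it (nose_length is the x of the fingertips in the tool frame, in m); x points along the fingers, z is the direction in which the jaws open and shut, and the axes are right-handed (so a half turn about x gives the same grasp; the last joint's range is limited). The gripper opens to 92 mm and grips with 3 to 60 N. Pads are 20 mm wide; open, the fingers measure 128 mm over their backs; the gripper's body (75 mm by 189 mm) begins 69 mm behind the grasp point.
Start: joints at [-1.163, 0.468, -0.012, 1.603, 0.006, 1.071, -0.056], TCP at [0.283, 0.585, 0.24] pointing down, gripper open.
Joint ranges: [-2.53, 2.53], [-0.31, 2.02], [-1.57, 1.55], [0.28, 2.44], [-1.29, 4.43], [0.15, 1.84], [-2.92, 2.92]. Speed limits (rad/s): [2.57, 2.57, 3.14, 3.14, 3.14, 3.14, 3.14].

## Interface

Orientations are given as a unit quaternion [w, x, y, z].
In Python, from station import * gives the robot as it stands.
- The arm moves only by the shell command python3 -m jog 'ROWS' [OPENING] [FORCE]. ROWS is JSON, a list that holds one entry, the list of rows, each a list of 6 numbers: the shift along the tool's x, y, z in mm, then the turn, a rotation vector about the tool's x, y, z in rad. A call has 1 to 8 rows; each row is the pose to reach, as a shift and turn from the pose measured when the call began, along the tool's axes at that moment; what a row does not reach only later rows make up. A row lasts 1/8 s, in which the tool goes at most 62.5 mm and 10.7 degrees, less where a joint would pass 70% of its speed; a pose out of reach is approached as far as the arm can. A call with a gripper value outside its range is refused whole. OPENING is the gripper's target within -1 to 1 (fully open at 1, half-way at 0, shut at -1), set as the call begins (- or left out, the last holds). The fingers move at their own pace and stop on an object; FORCE is the grip in N (left out, the last holds). Time passes only in rows, so rows that repeat a pose let the fingers close. It gives the time, the measured TCP pose, the force and the opening at its end, in the units of the state.
- get_obs(): the state, without advancing time (a new reading comes with each control period).
- capture(name): name is "scene" or "top" or "wrist"; returns the picture (400x640x3 uint8, red, green, blue); there is no depth.
- calibration(name): a dict with "camera_matrix" (3x3 intrinsics, pixels), "R" (3x3) and "t" (3): a world point X has camera coordinates R X + t. Camera axes: x right, y down, z forward; pixel columns grow to the right and rows downward; lengths in m; the calibration is good to about 2 mm. A picture is of the moment at which its call begins: read the wrist's pose just before it. calibration takes no time and is no camera call; for the wrist camera it gives the pose at the moment of the call.
- close_job(): hands the job in, once; it reports no verdict.
The state is a dict: "clock": time; "q": joint angles; "qvel": joint speeds; "tau": joint torques, N m; "tcp_pos": TCP position; "tool_rot": TCP orientation; "wrist_force": force on the tool from outside, world axes, zero at the start; "moment": the same for the moment, N m; "opening": finger opening in m.
Only numpy, scipy, OpenCV 4.12 (cv2) and the standard library are available. Lean on these libraries where they do the work, as an engineer would, in place of code of your own. Each camera call takes 0.05 s, during which the arm holds its last target.

## Working session

There is one attempt and no reset: what is moved stays moved. The work goes in short steps, Python scripts to look and compute and a shell command to move; the robot and the scene stay as the last step left them, time stands still between calls to the robot, and variables do not carry over. Pictures are saved under pics/ and viewed, and the job is handed in when it is done.

```bash
ls; mkdir -p pics; python3 - <<'E'
from station import *
import cv2
o=get_obs(); print({k:(v if not hasattr(v,'round') else v) for k,v in o.items()})
for n in ("scene","top","wrist"):
    im=capture(n); cv2.imwrite(f"pics/{n}0.png",im[:,:,::-1])
    c=calibration(n); print(n,c)
E
```

```text
pics
{'clock': 0.0, 'q': array([-1.16298605,  0.46835485, -0.01161497,  1.60360322,  0.00598965,
        1.07139347, -0.05629445]), 'qvel': array([-1.13329147e-03, -9.63825001e-05, -3.70192533e-04, -1.30140071e-03,
       -9.07338580e-04,  1.97094406e-03,  7.56934827e-05]), 'tau': array([-6.40176258e-04, -5.20567703e+01, -1.32821576e-02, -2.43756312e+01,
       -5.68413350e-02,  1.72385015e-02,  1.46695324e-04]), 'tcp_pos': array([0.28302229, 0.58456051, 0.23866324]), 'tool_rot': array([ 0.59861672, -0.37594051,  0.59960752,  0.37523004]), 'wrist_force': array([ 0.08625662, -0.73753026,  0.44107563]), 'moment': array([0.0162745 , 0.00350072, 0.04853952]), 'opening': 0.09186930339740092}
scene {'camera_matrix': array([[439.52402187,   0.        , 318.44807171],
       [  0.        , 439.52402187, 201.69127995],
       [  0.        ,   0.        ,   1.        ]]), 'R': array([[-0.7025925 ,  0.71158602, -0.0030184 ],
       [ 0.56440108,  0.55467443, -0.61138179],
       [-0.43337651, -0.43125585, -0.79133002]]), 't': array([ 0.41124938, -0.28386355,  1.61516812])}
top {'camera_matrix': array([[387.22809587,   0.        , 321.6833251 ],
       [  0.        , 387.22809587, 196.74816955],
       [  0.        ,   0.        ,   1.        ]]), 'R': array([[ 1.01536774e-01, -9.94831668e-01, -4.86440333e-04],
       [-9.65288699e-01, -9.84031921e-02, -2.41939124e-01],
       [ 2.40640835e-01,  2.50352735e-02, -9.70291309e-01]]), 't': array([-0.04264293,  0.61432465,  1.19579688])}
wrist {'camera_matrix': array([[290.66268411,   0.        , 317.84715259],
       [  0.        , 290.66268411, 200.36962074],
       [  0.        ,   0.        ,   1.        ]]), 'R': array([[ 0.43643301,  0.89973514, -0.00170496],
       [ 0.86835797, -0.42071535,  0.26258911],
       [ 0.23554334, -0.11608307, -0.96490624]]), 't': array([-0.64922557, -0.02896014,  0.39068595])}
```

View pics/scene0.png

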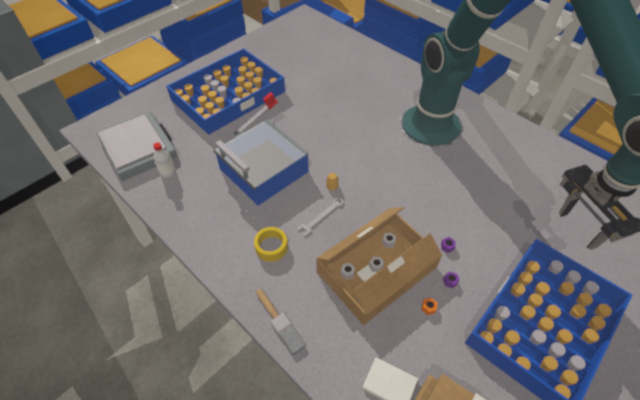

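View pics/top0.png

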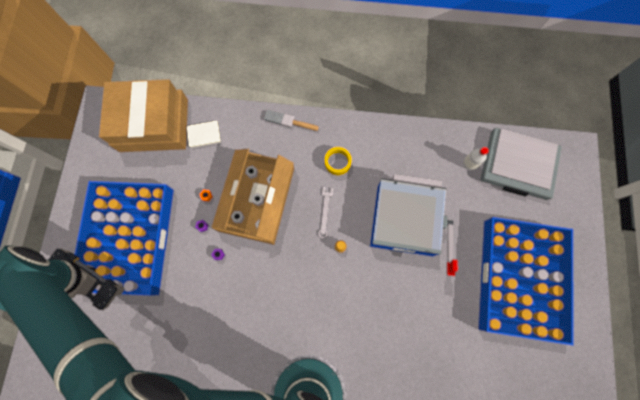

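View pics/wrist0.png

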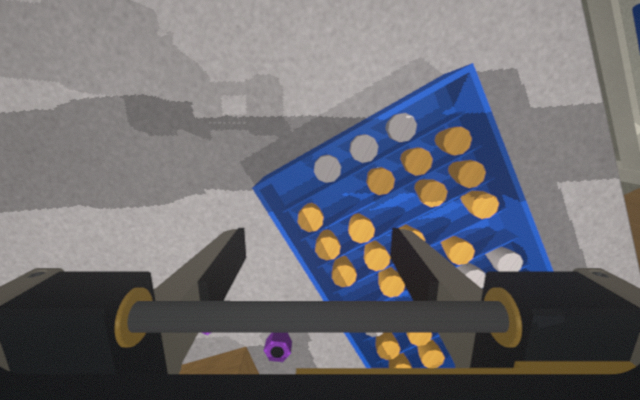

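```bash
python3 - <<'E'
import cv2
t=cv2.imread('pics/top0.png')
cv2.imwrite('pics/top0a.png',cv2.resize(t[130:270,180:360],None,fx=4.4,fy=4.2,interpolation=cv2.INTER_CUBIC))
cv2.imwrite('pics/top0b.png',cv2.resize(t[160:290,350:480],None,fx=4.5,fy=4.5,interpolation=cv2.INTER_CUBIC))
t=cv2.imread('pics/scene0.png')
cv2.imwrite('pics/scene0a.png',cv2.resize(t[190:330,300:480],None,fx=4.4,fy=4.2,interpolation=cv2.INTER_CUBIC))
E
```

```text
(no output)
```

View pics/top0a.png

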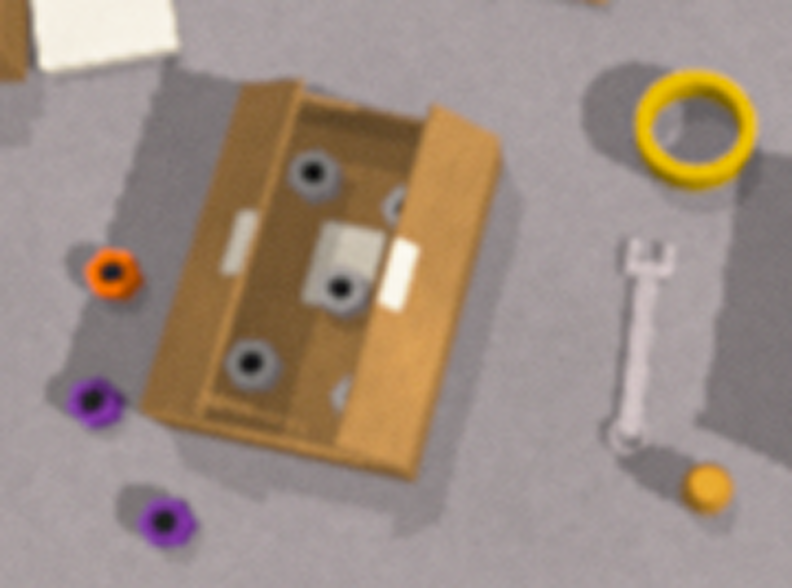

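View pics/top0b.png

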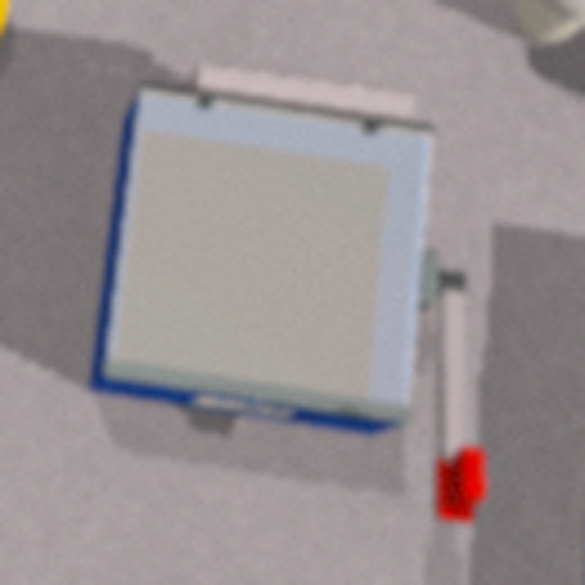

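View pics/scene0a.png

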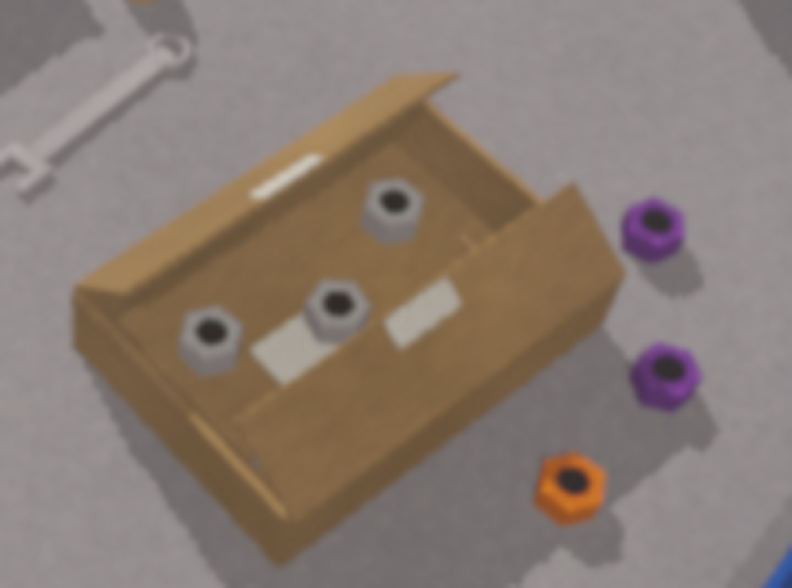

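```bash
python3 - <<'E'
import cv2
t=cv2.imread('pics/scene0.png')
cv2.imwrite('pics/scene0b.png',cv2.resize(t[80:210,200:330],None,fx=4.5,fy=4.5,interpolation=cv2.INTER_CUBIC))
E
cat > h.py <<'E'
import numpy as np, cv2
from scipy.optimize import least_squares
from scipy.spatial.transform import Rotation as Rn
from station import *
def proj(c,X):
    X=np.atleast_2d(X); p=X@c["R"].T+c["t"]; q=p@c["camera_matrix"].T
    return q[:,:2]/q[:,2:]
def ray(c,uv,z):
    d=c["R"].T@np.linalg.inv(c["camera_matrix"])@np.array([uv[0],uv[1],1.]); o=-c["R"].T@c["t"]
    return o+d*(z-o[2])/d[2]
def fr(p,P):  # planar pose x,y,yaw
    c,s=np.cos(p[2]),np.sin(p[2]); P=np.atleast_2d(P)
    return np.c_[p[0]+c*P[:,0]-s*P[:,1],p[1]+s*P[:,0]+c*P[:,1],P[:,2]]
def toolR(): 
    w,x,y,z=get_obs()["tool_rot"]; return Rn.from_quat([x,y,z,w])
E
```

```text
(no output)
```

View pics/scene0b.png

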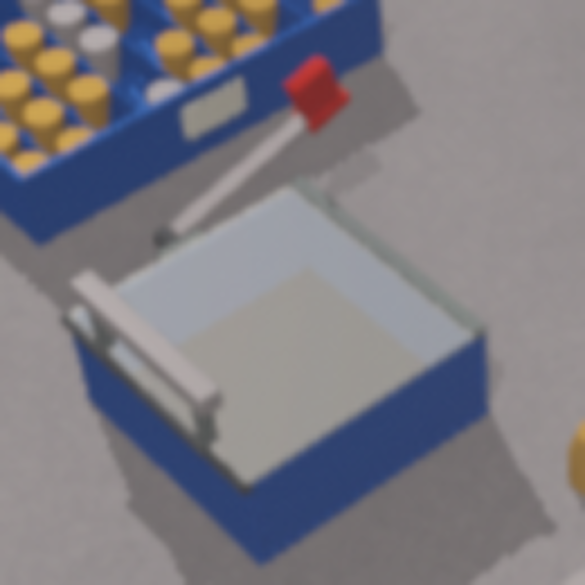

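```bash
cat > fit.py <<'E'
from h import *
T=calibration("top"); S=calibration("scene")
ta=lambda u,v:(u/4.4+180-.5+.1,v/4.2+130-.5+.1)
sa=lambda u,v:(u/4.4+300-.4,v/4.2+190-.4)
tb=lambda u,v:(u/4.5+350-.4,v/4.5+160-.4)
sb=lambda u,v:(u/4.5+200-.4,v/4.5+80-.4)
def flap(side,th,x,r=70):
    return [x,side*(100-r*np.cos(th)),70+r*np.sin(th)]
def cart(p):
    L=[];
    def a(c,uv,P): L.append((proj(c,fr(p,np.array(P)/1000))[0]-uv))
    a(T,ta(143,412),[-140,100,70]);a(T,ta(412,478),[-140,-100,70]);a(T,ta(502,140),[138,-100,70]);a(T,ta(240,85),[138,100,70])
    a(T,ta(432,105),flap(-1,p[4],137));a(T,ta(338,443),flap(-1,p[4],-137));a(T,ta(302,80),flap(1,p[3],137));a(T,ta(205,412),flap(1,p[3],-137))
    a(S,sa(283,567),[140,100,0]);a(S,sa(75,347),[140,-100,0]);a(S,sa(130,293),flap(-1,p[4],137));a(S,sa(458,73),flap(-1,p[4],-137))
    a(S,sa(235,420),flap(1,p[3],137));a(S,sa(575,183),flap(1,p[3],-137));a(S,sa(285,520),[138,100,70]);a(S,sa(625,272),[-138,100,70])
    return np.array(L)
r=least_squares(lambda p:cart(p).ravel(),[.6,.2,-.1,.8,.8],loss='soft_l1'); print(r.x); print(cart(r.x).round(1).tolist())
def binf(p):
    L=[]
    def a(c,uv,P): L.append((proj(c,fr(p,np.array(P)/1000))[0]-uv))
    a(T,tb(140,90),[107,107,90]);a(T,tb(433,127),[107,-107,90]);a(T,tb(105,365),[-107,107,90]);a(T,tb(405,420),[-107,-107,90])
    a(T,tb(452,280),[0,-133,75])
    a(S,sb(262,565),[107,107,0]);a(S,sb(488,412),[-107,107,0]);a(S,sb(92,400),[107,-107,0])
    a(S,sb(248,490),[107,107,90]);a(S,sb(485,332),[-107,107,90]);a(S,sb(293,185),[-107,-107,90]);a(S,sb(68,318),[107,-107,90]);a(S,sb(163,240),[0,-133,75])
    g=[-159*np.cos(.275),-133,75+159*np.sin(.275)]
    a(S,sb(317,95),g)
    return np.array(L)
rb=least_squares(lambda p:binf(p).ravel(),[.6,-.25,-.1],loss='soft_l1'); print(rb.x); print(binf(rb.x).round(1).tolist())
for l in (0,.275,.55):
    an=.275-l; print("grip",l,fr(rb.x,np.array([-159*np.cos(an),-133,75+159*np.sin(an)])/1000))
for n,uv in dict(n1=(313,173),n2=(340,288),n3=(250,363),n4p=(398,207),n5p=(343,393)).items(): print(n,ray(T,ta(*uv),.029).round(4))
for n,uv in dict(collet=(708,488)).items(): print(n,ray(T,ta(*uv),.05).round(4))
for n,uv in dict(a=(395,203),b=(338,303),c=(211,331)).items(): print(n,ray(S,sa(*uv),.029).round(4))
for n in (1,-1): print("edge",fr(r.x,np.array(flap(n,r.x[3 if n>0 else 4],0))/1000))
E
python3 fit.py
```

```text
[ 0.60059275  0.24591115 -0.12528985  0.70088965  0.87264925]
[[-0.4, 1.2], [-1.6, -0.6], [-1.0, -0.4], [1.4, 0.2], [0.1, -0.1], [-0.9, 1.3], [-0.0, 0.2], [-1.7, 1.8], [-1.0, 0.5], [-0.9, -0.6], [-2.0, 0.5], [-0.3, -0.1], [-0.1, 0.2], [-0.6, -0.8], [1.3, 0.2], [-0.4, -0.1]]
[ 0.57919102 -0.26788879 -0.04371494]
[[-0.4, -0.5], [-0.3, 0.4], [-0.0, 2.9], [1.3, 0.6], [-0.1, 0.4], [-0.2, 1.0], [-0.0, 0.3], [-1.6, 0.7], [-0.5, -0.5], [0.0, -0.6], [0.8, -1.1], [-1.4, 0.1], [0.4, 0.9], [0.4, 2.7]]
grip 0 [[ 0.42049937 -0.39407435  0.11817596]]
grip 0.275 [[ 0.41453068 -0.39381327  0.075     ]]
grip 0.55 [[ 0.42049937 -0.39407435  0.03182404]]
n1 [0.6943 0.2751 0.029 ]
n2 [0.5997 0.2401 0.029 ]
n3 [0.5314 0.2998 0.029 ]
n4p [0.6721 0.2046 0.029 ]
n5p [0.5145 0.2256 0.029 ]
collet [ 0.4647 -0.0569  0.05  ]
a [0.5096 0.2153 0.029 ]
b [0.5968 0.2395 0.029 ]
c [0.6691 0.1961 0.029 ]
edge [[0.60640365 0.29204784 0.11514285]]
edge [[0.59371932 0.19133826 0.12362242]]
```

```bash
cat >> h.py <<'E'
CAR=np.array([.6006,.2459,-.1253]); BIN=np.array([.5792,-.2679,-.0437])
def goal(tip, yaw, tiltv=(0,0,0)):
    """row for tip position (m, world), jaw axis (tool z) at world yaw (mod pi), optional extra world-rotvec tilt"""
    o=get_obs(); R0=toolR(); best=None
    for k in (0,np.pi):
        z=np.array([np.cos(yaw+k),np.sin(yaw+k),0]); x=np.array([0,0,-1.]); y=np.cross(z,x)
        Rt=Rn.from_rotvec(tiltv)*Rn.from_matrix(np.c_[x,y,z])
        rv=(R0.inv()*Rt).as_rotvec()
        if best is None or np.linalg.norm(rv)<np.linalg.norm(best[1]): best=(Rt,rv)
    Rt,rv=best
    tcp=np.array(tip)-Rt.apply([.025,0,0])
    d=R0.inv().apply(tcp-o["tcp_pos"])*1000
    n=max(np.linalg.norm(d)/62.5,np.linalg.norm(rv)/.186)
    print("row",[round(v) for v in d],[round(v,3) for v in rv],"min rows %.1f"%n)
def st():
    o=get_obs(); R=toolR(); print("t %.2f tip"%o["clock"],(o["tcp_pos"]+R.apply([.025,0,0])).round(4),"x",R.apply([1,0,0]).round(3),"z",R.apply([0,0,1]).round(3),"F",o["wrist_force"].round(1),"op",round(o["opening"],4),"q",o["q"].round(2))
def carp(x,y,z): return fr(CAR,np.array([x,y,z])/1000)[0]
def binp(x,y,z): return fr(BIN,np.array([x,y,z])/1000)[0]
E
python3 - <<'E'
from h import *
st(); goal(carp(0,0,170),CAR[2])
for y,z in ((0,85),(150,85)): print(carp(0,y,z))
E
```

```text
t 0.15 tip [0.2831 0.5847 0.2139] x [-0.    -0.001 -1.   ] z [ 0.436  0.9   -0.001] F [-0.6 -0.2 -0.7] op 0.0919 q [-1.16  0.47 -0.01  1.6   0.01  1.07 -0.06]
row [44, -433, -167] [np.float64(1.245), np.float64(-0.001), np.float64(0.001)] min rows 7.5
[0.6006 0.2459 0.085 ]
[0.61934586 0.39472403 0.085     ]
```

```bash
python3 -m jog '[[[44,-433,-167,1.245,0,0],[44,-433,-167,1.245,0,0],[44,-433,-167,1.245,0,0],[44,-433,-167,1.245,0,0],[44,-433,-167,1.245,0,0],[44,-433,-167,1.245,0,0],[44,-433,-167,1.245,0,0],[44,-433,-167,1.245,0,0]]]' -1 20; python3 - <<'E'
from h import *
st(); goal(carp(0,0,85),CAR[2])
im=capture("wrist"); cv2.imwrite("pics/w1.png",im[:,:,::-1])
E
```

```text
clock: 1.15
tcp_pos: [0.6022, 0.2412, 0.1946]
tool_rot: [0.706, 0.045, 0.706, -0.048]
wrist_force: [-0.5, 0.5, 0.2]
opening: 0.014
t 1.15 tip [0.6022 0.2412 0.1696] x [-0.    -0.004 -1.   ] z [ 0.991 -0.131  0.   ] F [-0.5  0.5  0.2] op 0.014 q [-0.69  0.52  0.36  1.66 -0.21  0.99 -0.4 ]
row [85, 5, -2] [np.float64(-0.006), np.float64(0.0), np.float64(0.004)] min rows 1.4
```

View pics/w1.png

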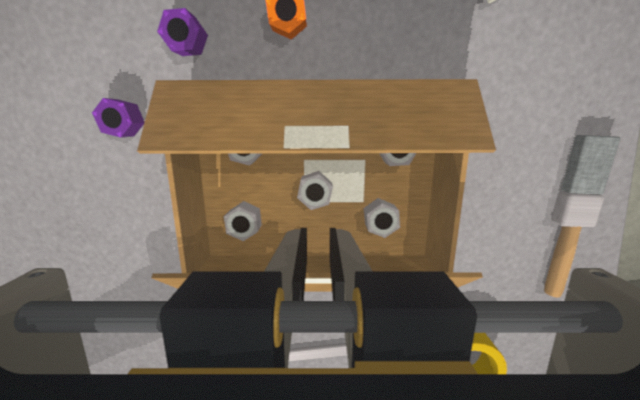

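```bash
python3 -m jog '[[[50,5,-2,0,0,0],[85,5,-2,0,0,0],[85,25,-2,0,0,0],[85,45,-2,0,0,0],[85,65,-2,0,0,0],[85,85,-2,0,0,0],[85,105,-2,0,0,0],[85,120,-2,0,0,0]]]'; python3 -m jog '[[[0,10,0,0,0,0],[0,22,0,0,0,0],[0,34,0,0,0,0],[0,46,0,0,0,0],[0,46,0,0,0,0]]]'
python3 - <<'E'
from h import *
st(); goal(carp(0,150,62),CAR[2])
im=capture("top"); cv2.imwrite("pics/t1.png",cv2.resize(im[110:270,160:360,::-1],None,fx=4,fy=3.7))
E
```

```text
clock: 2.2
tcp_pos: [0.6177, 0.3592, 0.1088]
tool_rot: [0.706, 0.045, 0.705, -0.048]
wrist_force: [0.5, -1.2, -0.2]
opening: 0.0005
clock: 2.82
tcp_pos: [0.6234, 0.4064, 0.1084]
tool_rot: [0.706, 0.045, 0.705, -0.048]
wrist_force: [-0.2, -1.0, 0.3]
opening: 0.0002
t 2.83 tip [0.6234 0.4063 0.0834] x [ 0.001 -0.004 -1.   ] z [ 0.992 -0.13   0.001] F [-0.2 -1.   0.3] op 0.0002 q [-0.82  0.77  0.32  1.44 -0.26  0.97 -0.57]
row [21, -12, -2] [np.float64(-0.005), np.float64(0.001), np.float64(0.004)] min rows 0.4
```

View pics/t1.png

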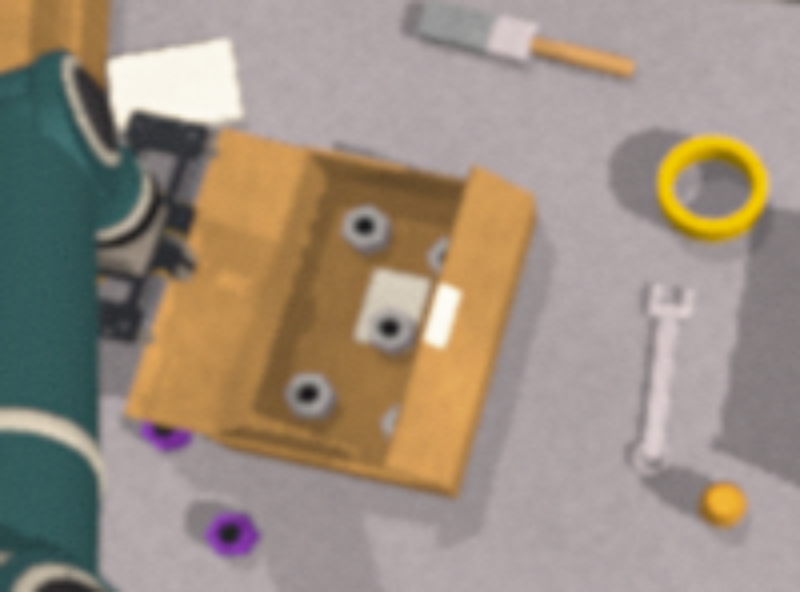

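```bash
python3 -m jog '[[[8,-8,-2,0,0,0],[16,-12,-2,0,0,0],[22,-12,-2,0,0,0],[22,-12,-2,0,0,0],[-30,-20,-2,0,0,0],[-60,-60,-2,0,0,0],[-60,-110,-2,0,0,0],[-50,-162,0,0,0,0]]]'; python3 - <<'E'
from h import *
st(); goal(carp(0,5,85),CAR[2]);goal(carp(0,-150,85),CAR[2])
E
```

```text
clock: 3.88
tcp_pos: [0.6029, 0.2444, 0.1608]
tool_rot: [0.707, 0.045, 0.704, -0.047]
wrist_force: [0.5, -0.7, -0.2]
opening: 0.0005
t 3.88 tip [0.603  0.2443 0.1358] x [ 0.004 -0.003 -1.   ] z [ 0.992 -0.13   0.004] F [ 0.5 -0.7 -0.2] op 0.0005 q [-0.69  0.56  0.35  1.69 -0.23  0.93 -0.38]
row [51, 6, -3] [np.float64(-0.005), np.float64(0.004), np.float64(0.003)] min rows 0.8
row [51, -149, -2] [np.float64(-0.005), np.float64(0.004), np.float64(0.003)] min rows 2.5
```

```bash
python3 -m jog '[[[51,5,-3,0,0,0],[51,-20,-3,0,0,0],[51,-40,-3,0,0,0],[51,-60,-3,0,0,0],[51,-80,-3,0,0,0],[51,-95,-3,0,0,0],[51,-108,-3,0,0,0],[51,-120,-3,0,0,0]]]'; python3 -m jog '[[[0,-12,0,0,0,0],[0,-24,0,0,0,0],[0,-36,0,0,0,0],[10,-36,0,0,0,0],[18,-28,0,0,0,0],[24,-28,0,0,0,0],[24,-28,0,0,0,0],[-50,-24,0,0,0,0]]]'; python3 - <<'E'
from h import *
st(); 
im=capture("top"); cv2.imwrite("pics/t2.png",cv2.resize(im[110:270,160:360,::-1],None,fx=4,fy=3.7))
im=capture("scene"); cv2.imwrite("pics/s2.png",cv2.resize(im[160:360,260:480,::-1],None,fx=3.5,fy=3))
# lever press pre-pose
x=-148
goal(binp(-150,-142,185),BIN[2])
E
```

```text
clock: 4.88
tcp_pos: [0.5844, 0.1248, 0.1101]
tool_rot: [0.707, 0.045, 0.704, -0.047]
wrist_force: [-0.2, 1.0, 0.6]
opening: -0.0001
clock: 5.88
tcp_pos: [0.5778, 0.1, 0.1447]
tool_rot: [0.704, 0.043, 0.708, -0.048]
wrist_force: [0.7, -0.2, 0.3]
opening: 0.0003
t 5.88 tip [0.5776 0.0998 0.1197] x [-0.006 -0.007 -1.   ] z [ 0.992 -0.129 -0.005] F [ 0.7 -0.2  0.3] op 0.0003 q [-0.51  0.49  0.36  1.85 -0.22  0.84 -0.17]
row [-58, -521, -94] [np.float64(-0.086), np.float64(0.014), np.float64(-0.0)] min rows 8.5
```

View pics/s2.png

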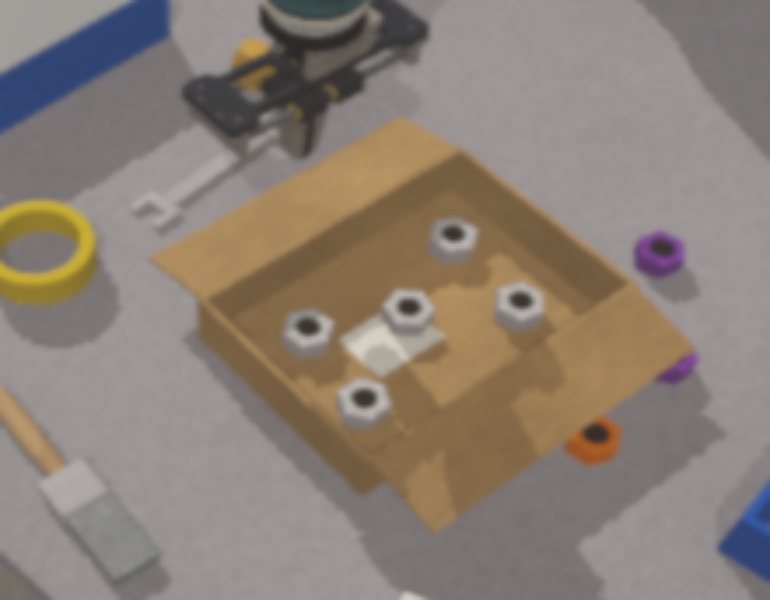

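View pics/t2.png

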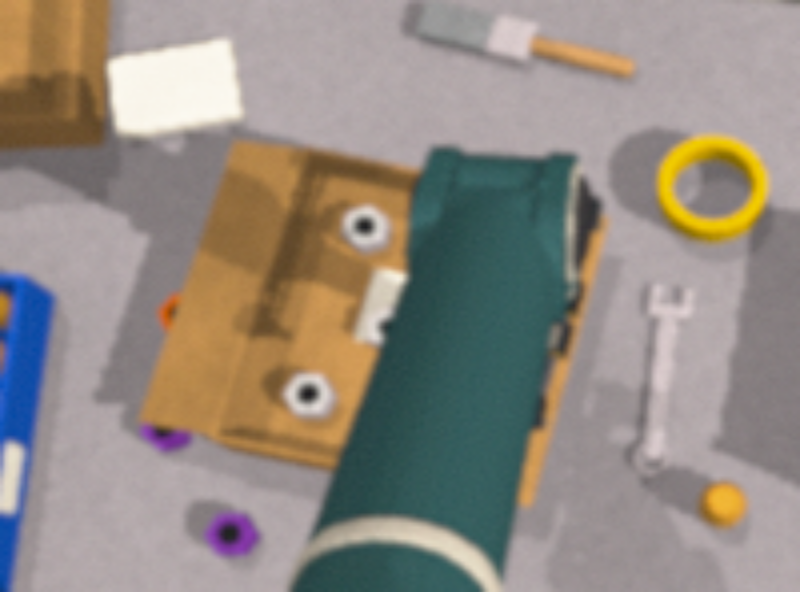

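```bash
python3 -m jog '[[[-62,-40,-10,0,0,0],[-70,-100,-30,0,0,0],[-70,-160,-50,0,0,0],[-70,-220,-70,0,0,0],[-70,-280,-94,0,0,0],[-70,-340,-94,0,0,0],[-70,-400,-94,0,0,0],[-70,-400,-94,0,0,0]]]'; python3 - <<'E'
from h import *
st(); goal(binp(-148,-141,185),BIN[2],(.12,0,0))
im=capture("wrist"); cv2.imwrite("pics/w3.png",im[:,:,::-1])
E
```

```text
clock: 6.98
tcp_pos: [0.4375, -0.2877, 0.2228]
tool_rot: [0.711, 0.048, 0.7, -0.049]
wrist_force: [-0.1, -0.3, 0.0]
opening: 0.0005
t 6.97 tip [ 0.4378 -0.2878  0.1978] x [ 0.014 -0.003 -1.   ] z [ 0.991 -0.137  0.015] F [-0.1 -0.3  0. ] op 0.0005 q [ 0.03  0.29  0.58  1.97 -0.2   0.93  0.58]
row [13, -118, 4] [np.float64(-0.092), np.float64(0.025), np.float64(0.122)] min rows 1.9
```

View pics/w3.png

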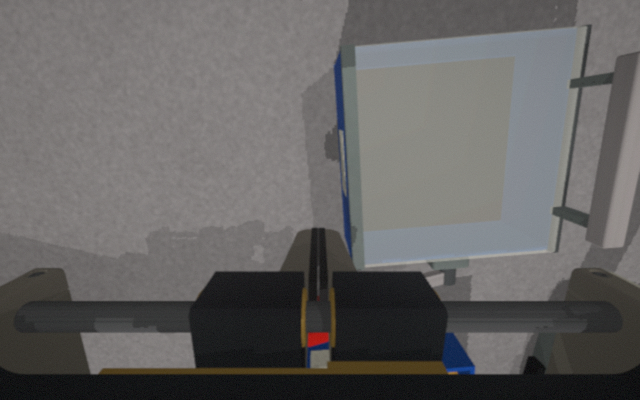

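```bash
python3 -m jog '[[[0,-60,4,-0.092,0.025,0.122],[5,-118,4,-0.092,0.025,0.122],[13,-118,4,-0.092,0.025,0.122],[13,-118,4,-0.092,0.025,0.122]]]'; python3 - <<'E'
from h import *
st(); goal(binp(-148,-141,150),BIN[2],(.12,0,0)); goal(binp(-158,-141,70),BIN[2],(.12,0,0))
im=capture("top"); cv2.imwrite("pics/t4.png",cv2.resize(im[150:300,340:500,::-1],None,fx=4.5,fy=4))
im=capture("scene"); cv2.imwrite("pics/s4.png",cv2.resize(im[20:200,190:390,::-1],None,fx=4,fy=3.3))
E
```

```text
clock: 7.52
tcp_pos: [0.4266, -0.4018, 0.2084]
tool_rot: [0.704, 0.058, 0.707, 0.029]
wrist_force: [0.1, 0.7, -0.3]
opening: 0.0007
t 7.53 tip [ 0.4266 -0.3987  0.1836] x [-0.002  0.123 -0.992] z [ 0.999 -0.04  -0.007] F [ 0.1  0.7 -0.3] op 0.0007 q [ 0.33  0.48  0.56  1.76 -0.37  1.1   1.  ]
row [33, -8, -1] [np.float64(0.003), np.float64(-0.002), np.float64(-0.004)] min rows 0.5
row [112, -17, -11] [np.float64(0.003), np.float64(-0.002), np.float64(-0.004)] min rows 1.8
```

View pics/s4.png

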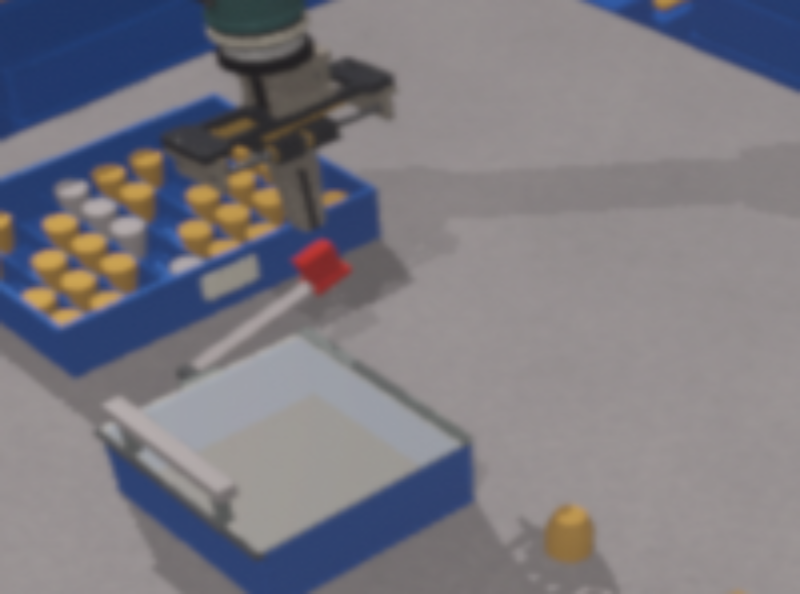

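View pics/t4.png

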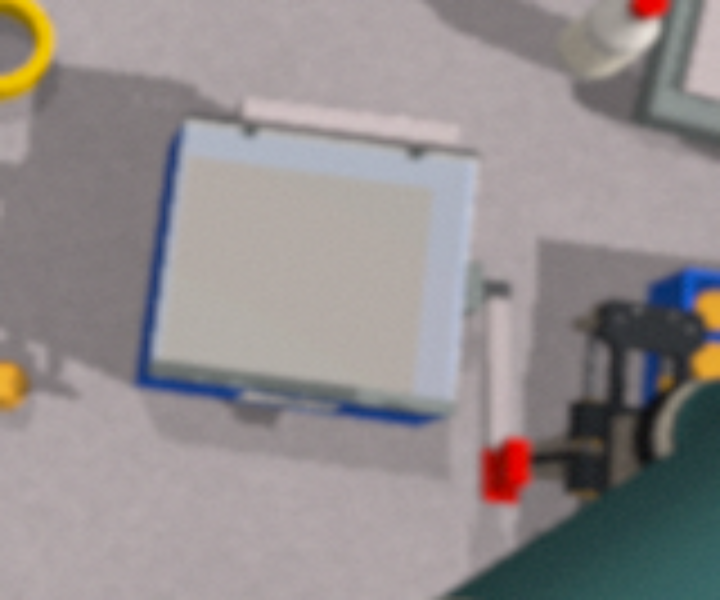

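```bash
python3 - <<'E'
from h import *
T=calibration("top");S=calibration("scene")
print(proj(T,[binp(-142,-133,140),binp(-138,-133,155),[.4266,-.3987,.184]]).round(1), proj(S,[binp(-142,-133,140),[.4266,-.3987,.184]]).round(1))
print(ray(T,(487,300),.06),ray(T,(487,220),.06))
# scene pixel->grip centre top face crop(320,252)
print(S and ray(S,(190+318/4,20+252/3.3),.155), ray(T,(452.9,267.5),.145))
E
```

```text
[[453.8 264.8]
 [455.5 263.1]
 [460.3 265.6]] [[267.3  99.8]
 [266.3  88. ]]
[ 0.34167103 -0.52583814  0.06      ] [ 0.59614399 -0.52614142  0.06      ]
[ 0.42565067 -0.38789997  0.155     ] [ 0.42276083 -0.39050098  0.145     ]
```

```bash
python3 -m jog '[[[20,-3,-1,0,0,0],[32,-4,-2,0,0,0],[44,-5,-4,0,0,0],[56,-6,-6,0,0,0],[68,-8,-7,0,0,0],[80,-9,-8,0,0,0],[92,-11,-9,0,0,0],[100,-12,-10,0,0,0]]]'; python3 - <<'E'
from h import *
st(); 
im=capture("scene"); cv2.imwrite("pics/s5.png",cv2.resize(im[20:200,190:390,::-1],None,fx=4,fy=3.3))
goal(binp(-158,-137,70),BIN[2],(.12,0,0))
E
```

```text
clock: 8.62
tcp_pos: [0.4169, -0.4002, 0.1077]
tool_rot: [0.704, 0.057, 0.707, 0.03]
wrist_force: [-0.1, -0.3, 0.4]
opening: 0.0006
t 8.62 tip [ 0.4169 -0.3971  0.0829] x [-0.001  0.123 -0.992] z [ 0.999 -0.038 -0.006] F [-0.1 -0.3  0.4] op 0.0006 q [ 0.38  0.6   0.5   1.84 -0.46  0.91  1.09]
row [12, -3, -1] [np.float64(0.005), np.float64(-0.002), np.float64(-0.004)] min rows 0.2
```

View pics/s5.png

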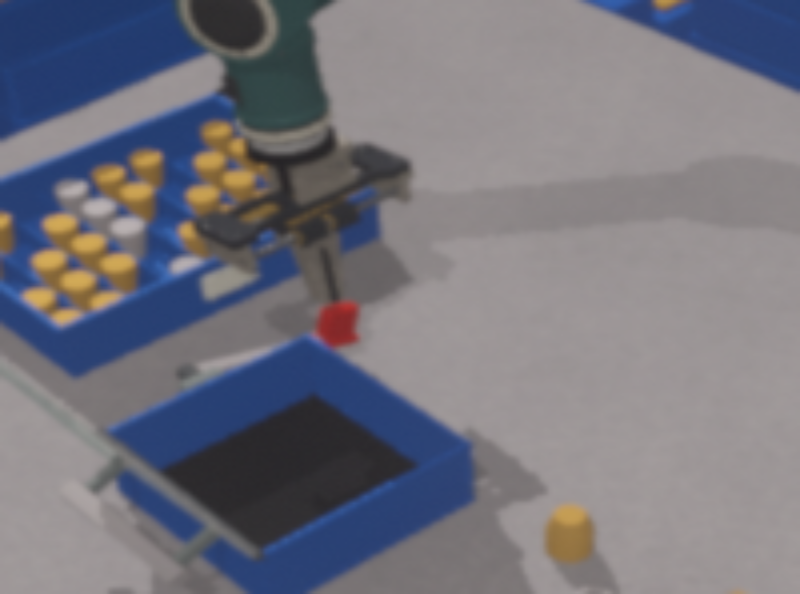

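```bash
python3 -m jog '[[[8,-2,-1,0,0,0],[15,-3,-1,0,0,0],[17,-3,-1,0,0,0],[17,-3,-1,0,0,0]]]'; python3 - <<'E'
from h import *
st()
E
python3 -m jog '[[[-60,0,0,0,0,0],[-110,20,0,0,0,0],[-110,20,0,0,0,0]]]' ; python3 - <<'E'
from h import *
st(); 
im=capture("scene"); cv2.imwrite("pics/s6.png",cv2.resize(im[20:200,190:390,::-1],None,fx=4,fy=3.3))
goal(carp(0,-40,200),CAR[2])
E
```

```text
clock: 9.18
tcp_pos: [0.4163, -0.4017, 0.0977]
tool_rot: [0.706, 0.059, 0.705, 0.031]
wrist_force: [-11.4, 11.4, 56.0]
opening: 0.0004
t 9.18 tip [ 0.4164 -0.3986  0.073 ] x [ 0.004  0.127 -0.992] z [ 0.999 -0.038 -0.001] F [-11.4  11.4  56. ] op 0.0004 q [ 0.39  0.61  0.5   1.84 -0.47  0.9   1.11]
clock: 9.55
tcp_pos: [0.4187, -0.3974, 0.2139]
tool_rot: [0.709, 0.056, 0.702, 0.03]
wrist_force: [-0.4, -0.9, -0.6]
opening: 0.0006
t 9.55 tip [ 0.419  -0.3943  0.1891] x [ 0.012  0.122 -0.992] z [ 0.999 -0.038  0.007] F [-0.4 -0.9 -0.6] op 0.0006 q [ 0.32  0.45  0.57  1.78 -0.37  1.09  1.01]
row [63, 606, 155] [np.float64(0.088), np.float64(-0.002), np.float64(-0.125)] min rows 10.1
```

View pics/s6.png

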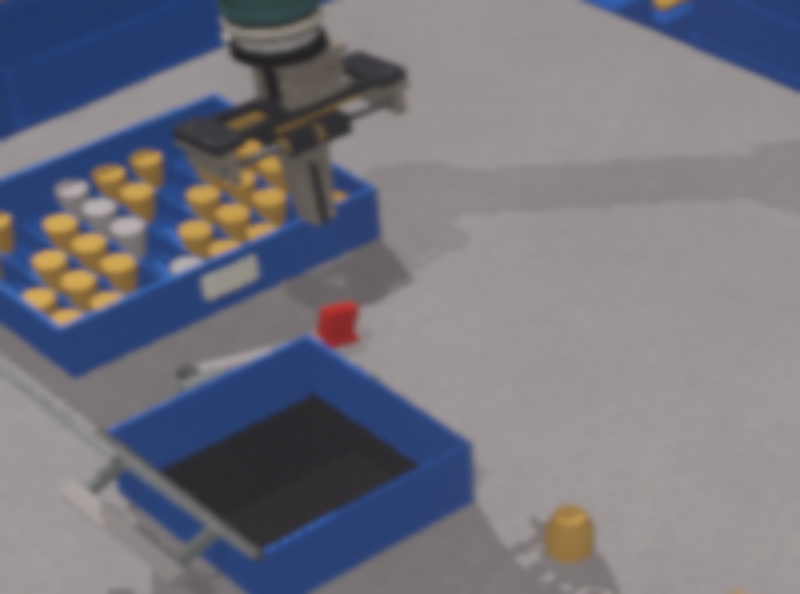

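```bash
python3 -m jog '[[[0,60,0,0,0,0],[0,120,0,0,0,-0.125],[0,180,0,0.088,0,-0.125],[20,240,30,0.088,0,-0.125],[30,300,60,0.088,0,-0.125],[40,360,90,0.088,0,-0.125],[50,420,110,0.088,0,-0.125],[60,480,130,0.088,0,-0.125]]]' 0.2; python3 - <<'E'
from h import *
st(); 
goal(carp(0,-60,200),CAR[2])
E
```

```text
clock: 10.6
tcp_pos: [0.5582, 0.0642, 0.211]
tool_rot: [0.704, 0.044, 0.707, -0.045]
wrist_force: [0.2, -0.3, 0.8]
opening: 0.0551
t 10.60 tip [0.5581 0.0642 0.186 ] x [-0.005 -0.001 -1.   ] z [ 0.992 -0.125 -0.004] F [ 0.2 -0.3  0.8] op 0.0551 q [-0.51  0.37  0.42  1.87 -0.18  0.95 -0.13]
row [-14, 126, 19] [np.float64(-0.0), np.float64(-0.004), np.float64(0.001)] min rows 2.0
```

```bash
python3 -m jog '[[[-14,60,19,0,0,0],[-14,126,19,0,0,0],[-14,126,19,0,0,0]]]'; python3 - <<'E'
from h import *
st(); 
im=capture("wrist"); cv2.imwrite("pics/w7.png",im[:,:,::-1]); np.save("w7.npy",im)
import pickle; pickle.dump(calibration("wrist"),open("w7.pkl","wb"))
cv2.imwrite("pics/w7a.png",cv2.resize(im[60:260,180:460,::-1],None,fx=2.8,fy=2.8,interpolation=cv2.INTER_CUBIC))
E
```

```text
clock: 10.98
tcp_pos: [0.5916, 0.1931, 0.222]
tool_rot: [0.703, 0.041, 0.709, -0.041]
wrist_force: [-0.5, 0.1, 0.7]
opening: 0.055
t 10.97 tip [0.5914 0.1931 0.197 ] x [-0.008  0.    -1.   ] z [ 0.993 -0.117 -0.008] F [-0.5  0.1  0.7] op 0.055 q [-0.65  0.45  0.38  1.71 -0.19  1.03 -0.32]
```

View pics/w7.png

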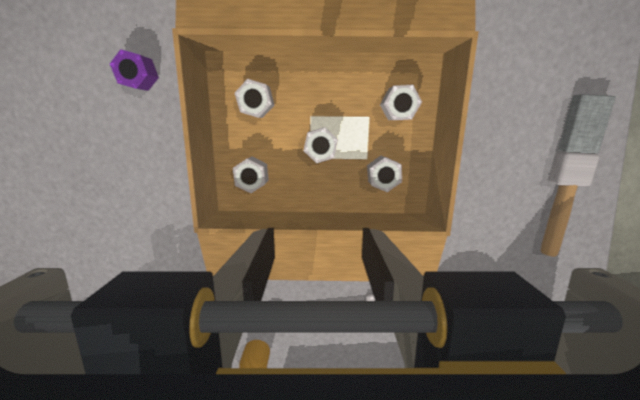

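View pics/w7a.png

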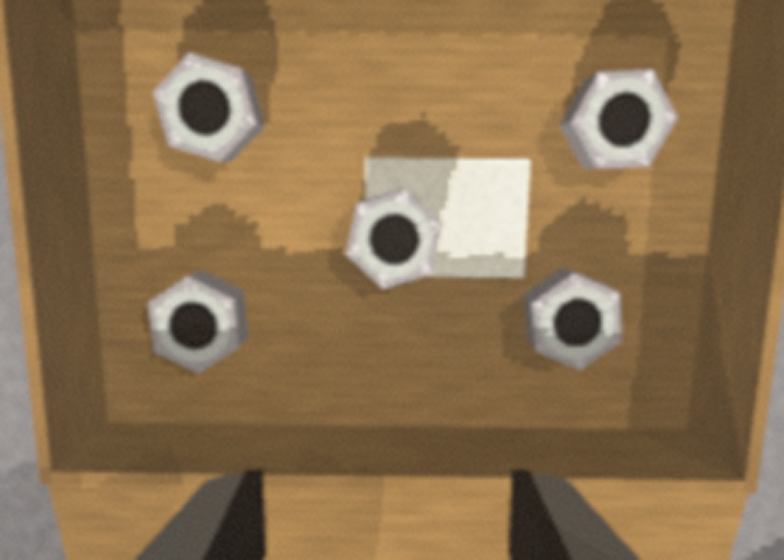

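```bash
python3 - <<'E'
import numpy as np,cv2
im=np.load('w7.npy')[:,:,::-1]
C=[(253,98),(403,103),(320,145),(249,176),(386,175)]
t=[cv2.resize(im[v-22:v+22,u-22:u+22],(264,264),interpolation=cv2.INTER_CUBIC) for u,v in C]
t.append(t[0]*0)
cv2.imwrite('pics/w7n.png',np.vstack([np.hstack(t[:3]),np.hstack(t[3:])]))
E
```

```text
(no output)
```

View pics/w7n.png

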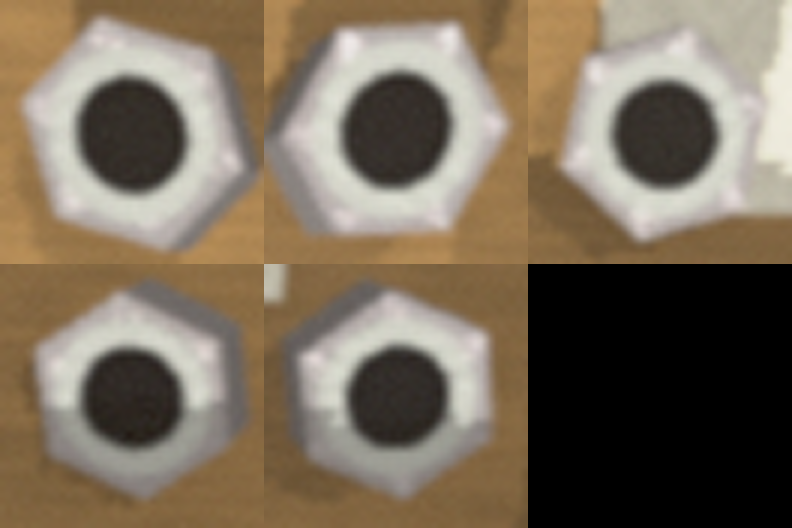

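```bash
cat > hexfit.py <<'E'
from h import *
import pickle
def hexfit(c,uvs,z=.029):
    P=np.array([ray(c,uv,z)[:2] for uv in uvs]); m=P.mean(0); d=P-m
    ph=np.angle(np.sum(np.exp(6j*np.arctan2(d[:,1],d[:,0]))))/6  # corner dir mod 60
    flat=ph+np.pi/6
    return m,flat,np.linalg.norm(d,axis=1)
def report(n,m,flat,r):
    cf=np.array(m)-CAR[:2]; s,c=np.sin(CAR[2]),np.cos(CAR[2])
    print(n,m.round(4),"carton",[round(1000*v) for v in (c*cf[0]+s*cf[1],-s*cf[0]+c*cf[1])],"jaw yaws",[round((flat+k*np.pi/3+np.pi/2)%np.pi-np.pi/2,3) for k in range(3)],"r",(r*1000).round(0))
E
python3 - <<'E'
from hexfit import *
c=pickle.load(open("w7.pkl","rb"))
C=[(253,98),(403,103),(320,145),(249,176),(386,175)]
K=[[(100,20),(213,50),(240,165),(168,245),(60,213),(25,100)],
[(80,25),(190,25),(243,125),(185,225),(75,228),(18,130)],
[(157,28),(228,100),(212,205),(115,240),(35,165),(60,62)],
[(122,28),(215,75),(225,165),(145,232),(48,188),(35,85)],
[(122,30),(225,75),(228,168),(138,230),(42,185),(38,90)]]
for n,(u,v),k in zip("ABCDE",C,K):
    report(n,*hexfit(c,[(u-22+a/6-.4,v-22+b/6-.4) for a,b in k]))
E
```

```text
A [0.531  0.2971] carton [-75, 42] jaw yaws [np.float64(0.123), np.float64(1.17), np.float64(-0.924)] r [20. 21. 20. 20. 20. 20.]
B [0.6938 0.273 ] carton [89, 39] jaw yaws [np.float64(0.437), np.float64(1.485), np.float64(-0.61)] r [21. 20. 20. 21. 20. 21.]
C [0.5981 0.2375] carton [-1, -9] jaw yaws [np.float64(0.719), np.float64(-1.375), np.float64(-0.328)] r [20. 19. 20. 21. 20. 19.]
D [0.5103 0.2127] carton [-85, -44] jaw yaws [np.float64(0.999), np.float64(-1.095), np.float64(-0.048)] r [20. 20. 19. 21. 21. 20.]
E [0.6705 0.1945] carton [76, -42] jaw yaws [np.float64(1.034), np.float64(-1.061), np.float64(-0.014)] r [20. 20. 21. 20. 20. 20.]
```

```bash
python3 - <<'E'
from h import *
st(); goal([.6705,.1945,.06],-.014); goal([.6705,.1945,.009],-.014)
E
```

```text
t 11.03 tip [0.5915 0.1905 0.1972] x [-0.008 -0.001 -1.   ] z [ 0.993 -0.12  -0.008] F [ 0.6  0.8 -0.3] op 0.055 q [-0.65  0.45  0.38  1.71 -0.19  1.03 -0.32]
row [137, 14, 79] [np.float64(-0.106), np.float64(-0.008), np.float64(0.002)] min rows 2.5
row [188, 14, 79] [np.float64(-0.106), np.float64(-0.008), np.float64(0.002)] min rows 3.3
```

```bash
python3 -m jog '[[[60,14,79,-0.106,-0.008,0],[120,14,79,-0.106,-0.008,0],[130,14,79,-0.106,-0.008,0],[160,14,79,-0.106,-0.008,0],[180,14,79,-0.106,-0.008,0],[188,14,79,-0.106,-0.008,0],[188,14,79,-0.106,-0.008,0]]]' 0.08; python3 - <<'E'
from h import *
st(); im=capture("wrist"); cv2.imwrite("pics/w8.png",im[:,:,::-1])
E
```

```text
clock: 11.9
tcp_pos: [0.6704, 0.1943, 0.0337]
tool_rot: [0.707, 0.004, 0.707, -0.006]
wrist_force: [0.0, -0.3, -0.7]
opening: 0.0497
t 11.90 tip [0.6704 0.1942 0.0087] x [ 0.    -0.002 -1.   ] z [ 1.    -0.014  0.   ] F [ 0.  -0.3 -0.7] op 0.0497 q [-0.53  0.8   0.29  1.6  -0.29  0.79 -0.13]
```

View pics/w8.png

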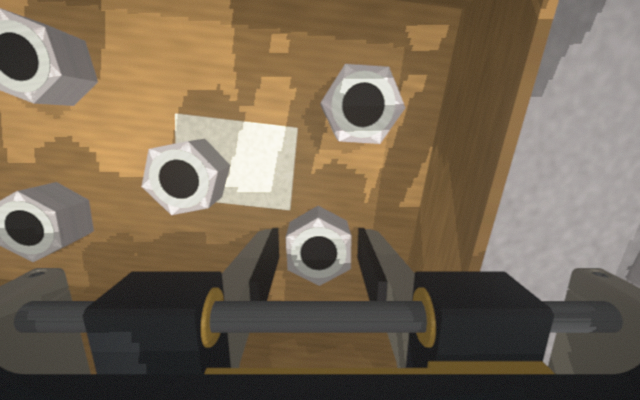

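```bash
python3 -m jog '[[[0,0,0,0,0,0],[0,0,0,0,0,0],[0,0,0,0,0,0],[-20,0,0,0,0,0],[-70,0,0,0,0,0],[-120,0,0,0,0,0],[-150,0,0,0,0,0]]]' -1 35; python3 - <<'E'
from h import *
st(); 
for y in (1.527,-1.614): 
  print(y); goal(binp(50,50,150),y)
E
```

```text
clock: 12.82
tcp_pos: [0.6717, 0.1949, 0.1886]
tool_rot: [0.709, 0.005, 0.705, -0.005]
wrist_force: [0.3, 0.8, -1.2]
opening: 0.0357
t 12.82 tip [0.6719 0.1949 0.1636] x [ 0.005  0.    -1.   ] z [ 1.    -0.014  0.005] F [ 0.3  0.8 -1.2] op 0.0357 q [-0.57  0.61  0.35  1.54 -0.23  1.03 -0.17]
1.527
row [13, -416, -34] [np.float64(-1.541), np.float64(0.004), np.float64(0.004)] min rows 8.3
-1.614
row [13, -416, -34] [np.float64(-1.542), np.float64(0.004), np.float64(0.004)] min rows 8.3
```

```bash
python3 -m jog '[[[0,-40,-10,0.186,0,0],[0,-90,-20,0.372,0,0],[0,-140,-34,0.558,0,0],[0,-190,-34,0.744,0,0],[0,-240,-34,0.93,0,0],[0,-290,-34,1.116,0,0],[0,-340,-34,1.3,0,0],[0,-390,-34,1.486,0,0]]]'; python3 - <<'E'
from h import *
st(); goal(binp(50,50,100),-1.614); goal(binp(50,50,17),-1.614)
im=capture("wrist"); cv2.imwrite("pics/w9.png",im[:,:,::-1])
E
```

```text
clock: 13.82
tcp_pos: [0.6321, -0.1958, 0.1895]
tool_rot: [0.517, 0.485, 0.514, -0.482]
wrist_force: [0.4, -0.9, -0.5]
opening: 0.036
t 13.82 tip [ 0.6323 -0.1957  0.1645] x [ 0.007  0.001 -1.   ] z [ 0.065 -0.998 -0.   ] F [ 0.4 -0.9 -0.5] op 0.036 q [-0.26  0.62  0.74  1.66 -0.48  1.04 -0.87]
row [64, -3, 24] [np.float64(0.108), np.float64(-0.001), np.float64(-0.007)] min rows 1.1
row [147, -3, 24] [np.float64(0.108), np.float64(-0.001), np.float64(-0.007)] min rows 2.4
```

View pics/w9.png

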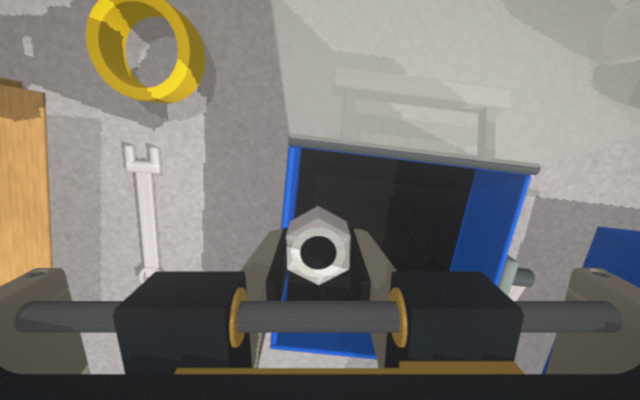

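```bash
python3 -m jog '[[[0,-3,24,0.108,0,0],[50,-3,24,0.108,0,0],[100,-3,24,0.108,0,0],[135,-3,24,0.108,0,0],[147,-3,24,0.108,0,0],[147,-3,24,0.108,0,0]]]';  python3 - <<'E'
from h import *
st()
E
python3 -m jog '[[[0,0,0,0,0,0],[0,0,0,0,0,0],[0,0,0,0,0,0],[-50,0,0,0,0,0],[-110,0,0,0,0,0],[-150,0,0,0,0,0]]]' 0.08; python3 - <<'E'
from h import *
st(); goal(carp(0,-60,180),CAR[2])
im=capture("wrist"); cv2.imwrite("pics/w10.png",im[:,:,::-1])
E
```

```text
clock: 14.62
tcp_pos: [0.6295, -0.2301, 0.0438]
tool_rot: [0.489, 0.514, 0.482, -0.514]
wrist_force: [0.1, 1.0, -0.2]
opening: 0.0358
t 14.62 tip [ 0.6297 -0.2303  0.0188] x [ 0.007 -0.006 -1.   ] z [-0.058 -0.998  0.006] F [ 0.1  1.  -0.2] op 0.0358 q [-0.15  0.82  0.65  1.7  -0.64  0.83 -0.84]
clock: 15.38
tcp_pos: [0.6291, -0.2298, 0.1971]
tool_rot: [0.489, 0.515, 0.481, -0.514]
wrist_force: [0.3, 0.4, -0.7]
opening: 0.0497
t 15.38 tip [ 0.6293 -0.23    0.1721] x [ 0.01  -0.007 -1.   ] z [-0.058 -0.998  0.007] F [ 0.3  0.4 -0.7] op 0.0497 q [-0.23  0.64  0.78  1.64 -0.5   1.06 -0.93]
row [-11, -60, -413] [np.float64(-1.504), np.float64(0.013), np.float64(-0.003)] min rows 8.1
```

View pics/w10.png

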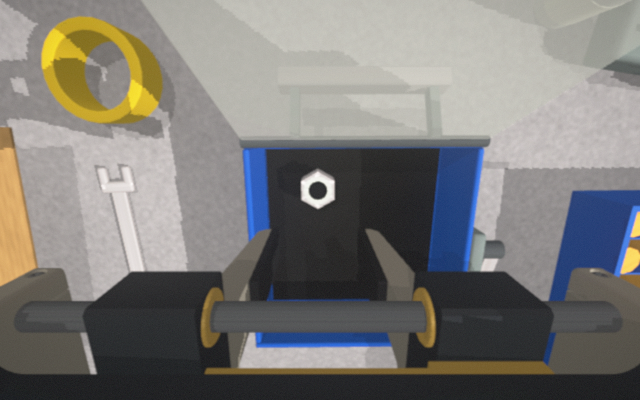

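```bash
python3 -m jog '[[[0,-10,-50,-0.1,0,0],[-5,-20,-110,-0.3,0,0],[-8,-40,-170,-0.5,0,0],[-11,-60,-230,-0.7,0,0],[-11,-60,-290,-0.9,0,0],[-11,-60,-350,-1.1,0,0],[-11,-60,-400,-1.3,0,0],[-11,-60,-413,-1.5,0,0]]]';python3 -m jog '[[[0,0,0,0,0,0]]]'; python3 - <<'E'
from h import *
st(); import pickle
pickle.dump(calibration("wrist"),open("w.pkl","wb"))
im=capture("wrist"); cv2.imwrite("pics/w11.png",im[:,:,::-1]);np.save("w.npy",im)
goal([.5103,.2127,.06],-.048); goal([.5103,.2127,.009],-.048)
E
```

```text
clock: 16.42
tcp_pos: [0.5944, 0.1899, 0.2086]
tool_rot: [0.71, 0.07, 0.697, -0.074]
wrist_force: [-1.0, -0.4, -0.1]
opening: 0.0498
clock: 16.55
tcp_pos: [0.5942, 0.1909, 0.2086]
tool_rot: [0.71, 0.07, 0.697, -0.074]
wrist_force: [0.4, 0.1, 0.3]
opening: 0.0495
t 16.55 tip [0.5947 0.1907 0.1836] x [ 0.017 -0.007 -1.   ] z [ 0.979 -0.202  0.018] F [0.4 0.1 0.3] op 0.0495 q [-0.7   0.47  0.44  1.73 -0.22  0.98 -0.39]
row [122, 5, -89] [np.float64(-0.158), np.float64(0.017), np.float64(0.005)] min rows 2.4
row [173, 5, -90] [np.float64(-0.158), np.float64(0.017), np.float64(0.005)] min rows 3.1
```

View pics/w11.png

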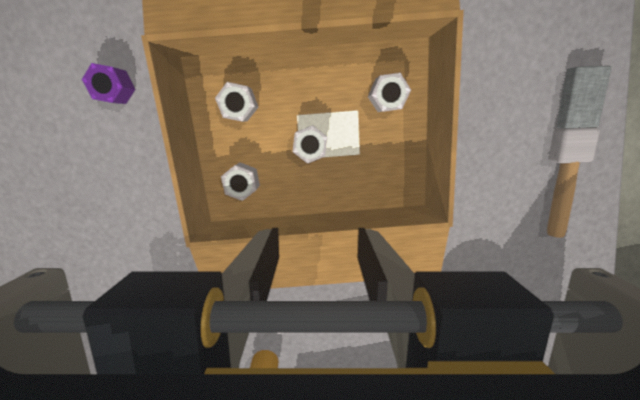

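```bash
python3 - <<'E'
from hexfit import *
c=pickle.load(open("w.pkl","rb"))
print(proj(c,[[.531,.2971,.029],[.6938,.273,.029],[.5981,.2375,.029],[.5103,.2127,.029]]).round(0))
E
python3 -m jog '[[[50,5,-50,-0.158,0.017,0],[100,5,-89,-0.158,0.017,0],[130,5,-89,-0.158,0.017,0],[155,5,-89,-0.158,0.017,0],[168,5,-89,-0.158,0.017,0],[173,5,-89,-0.158,0.017,0],[173,5,-89,-0.158,0.017,0]]]' 0.04; python3 - <<'E'
from h import *
st(); im=capture("wrist"); cv2.imwrite("pics/w12.png",im[:,:,::-1])
E
```

```text
[[236. 104.]
 [392.  95.]
 [310. 147.]
 [239. 184.]]
clock: 17.48
tcp_pos: [0.5116, 0.212, 0.0345]
tool_rot: [0.707, 0.016, 0.707, -0.019]
wrist_force: [0.5, 0.4, -0.3]
opening: 0.048
t 17.48 tip [0.5116 0.2119 0.0095] x [ 0.001 -0.005 -1.   ] z [ 0.999 -0.049  0.001] F [ 0.5  0.4 -0.3] op 0.048 q [-0.69  0.62  0.3   1.98 -0.3   0.59 -0.24]
```

View pics/w12.png

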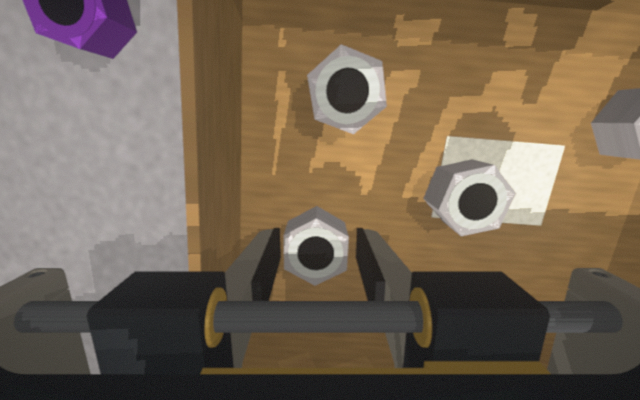

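Nut centred between the pads. Grip and lift.

```bash
python3 -m jog '[[[0,0,0,0,0,0],[0,0,0,0,0,0],[0,0,0,0,0,0],[-20,0,0,0,0,0],[-70,0,0,0,0,0],[-120,0,0,0,0,0],[-150,0,0,0,0,0],[-150,0,0,0,0,0]]]' -1 35; python3 - <<'E'
from h import *
st(); goal(binp(50,-50,165),-1.614); 
E
```

```text
clock: 18.52
tcp_pos: [0.513, 0.2136, 0.188]
tool_rot: [0.709, 0.017, 0.705, -0.018]
wrist_force: [-0.1, -0.1, -2.3]
opening: 0.0354
t 18.52 tip [0.5131 0.2135 0.163 ] x [ 0.006 -0.001 -1.   ] z [ 0.999 -0.049  0.006] F [-0.1 -0.1 -2.3] op 0.0354 q [-0.78  0.38  0.4   1.91 -0.18  0.88 -0.34]
row [-1, -527, 140] [np.float64(1.565), np.float64(0.005), np.float64(-0.004)] min rows 8.7
```

```bash
python3 -m jog '[[[0,-40,10,0.18,0,0],[0,-100,25,0.36,0,0],[0,-160,40,0.54,0,0],[0,-220,60,0.72,0,0],[0,-280,80,0.9,0,0],[0,-340,100,1.08,0,0],[0,-400,120,1.26,0,0],[0,-460,135,1.44,0,0]]]'; python3 -m jog '[[[0,0,0,0,0,0]]]';python3 - <<'E'
from h import *
st(); goal(binp(50,-50,165),-1.614); goal(binp(50,-50,17),-1.614)
im=capture("wrist"); cv2.imwrite("pics/w13.png",im[:,:,::-1])
E
```

```text
clock: 19.52
tcp_pos: [0.6247, -0.2514, 0.1875]
tool_rot: [0.52, 0.481, 0.518, -0.479]
wrist_force: [1.2, -0.1, -1.0]
opening: 0.0353
clock: 19.65
tcp_pos: [0.6225, -0.2581, 0.1862]
tool_rot: [0.518, 0.482, 0.515, -0.484]
wrist_force: [-0.3, 0.7, -0.9]
opening: 0.0357
t 19.65 tip [ 0.6225 -0.2582  0.1612] x [ 0.001 -0.005 -1.   ] z [ 0.067 -0.998  0.005] F [-0.3  0.7 -0.9] op 0.0357 q [-0.18  0.66  0.78  1.63 -0.51  1.06 -0.76]
row [-3, 0, 62] [np.float64(0.111), np.float64(0.005), np.float64(-0.001)] min rows 1.0
row [145, 0, 61] [np.float64(0.111), np.float64(0.005), np.float64(-0.001)] min rows 2.5
```

View pics/w13.png

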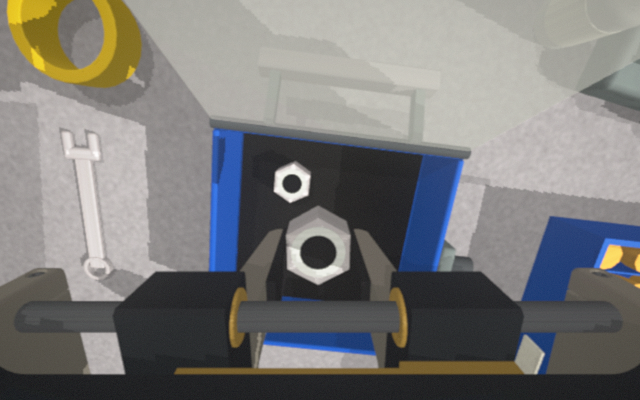

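```bash
python3 -m jog '[[[0,0,40,0.111,0,0],[20,0,61,0.111,0,0],[70,0,61,0.111,0,0],[115,0,61,0.111,0,0],[140,0,61,0.111,0,0],[145,0,61,0.111,0,0],[145,0,61,0.111,0,0]]]';  python3 - <<'E'
from h import *
st()
E
python3 -m jog '[[[0,0,0,0,0,0],[0,0,0,0,0,0],[0,0,0,0,0,0],[-50,0,0,0,0,0],[-110,0,0,0,0,0],[-150,0,0,0,0,0],[-150,0,0,0,0,0]]]' 0.08; python3 - <<'E'
from h import *
st(); goal(carp(0,-60,180),CAR[2])
im=capture("wrist"); cv2.imwrite("pics/w14.png",im[:,:,::-1])
E
```

```text
clock: 20.58
tcp_pos: [0.628, -0.3153, 0.0416]
tool_rot: [-0.491, -0.509, -0.489, 0.51]
wrist_force: [-0.4, -0.0, -0.9]
opening: 0.0357
t 20.57 tip [ 0.628  -0.3153  0.0166] x [ 0.002 -0.002 -1.   ] z [-0.038 -0.999  0.002] F [-0.4 -0.  -0.9] op 0.0357 q [-0.02  0.88  0.68  1.61 -0.67  0.9  -0.7 ]
clock: 21.45
tcp_pos: [0.6293, -0.3164, 0.1959]
tool_rot: [0.494, 0.51, 0.487, -0.508]
wrist_force: [0.0, 0.3, 0.1]
opening: 0.0494
t 21.45 tip [ 0.6295 -0.3165  0.1709] x [ 0.008 -0.005 -1.   ] z [-0.038 -0.999  0.004] F [0.  0.3 0.1] op 0.0494 q [-0.09  0.71  0.8   1.54 -0.54  1.12 -0.78]
row [-12, -55, -501] [np.float64(-1.484), np.float64(0.01), np.float64(-0.004)] min rows 8.1
```

View pics/w14.png

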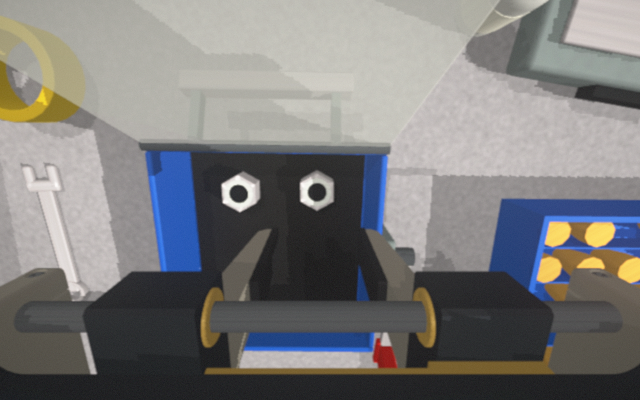

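Two nuts, at (240,190) and (317,190), lie in the bin. Back to the carton.

```bash
python3 -m jog '[[[0,-10,-55,-0.18,0,0],[-5,-20,-115,-0.36,0,0],[-8,-40,-175,-0.54,0,0],[-11,-55,-235,-0.72,0,0],[-11,-55,-295,-0.9,0,0],[-11,-55,-355,-1.08,0,0],[-11,-55,-415,-1.26,0,0],[-11,-55,-475,-1.44,0,0]]]';python3 -m jog '[[[0,0,0,0,0,0]]]'; python3 - <<'E'
from h import *
st(); import pickle
c=calibration("wrist")
im=capture("wrist"); cv2.imwrite("pics/w15.png",im[:,:,::-1])
print(proj(c,[[.531,.2971,.029],[.6938,.273,.029],[.5981,.2375,.029]]).round(0))
goal([.5981,.2375,.06],-.328); goal([.5981,.2375,.009],-.328)
E
```

```text
clock: 22.5
tcp_pos: [0.5902, 0.1634, 0.2013]
tool_rot: [0.706, 0.056, 0.704, -0.059]
wrist_force: [1.0, -0.7, 0.7]
opening: 0.0496
clock: 22.62
tcp_pos: [0.5883, 0.17, 0.1992]
tool_rot: [0.705, 0.053, 0.705, -0.054]
wrist_force: [-0.0, -1.2, 0.2]
opening: 0.0499
t 22.62 tip [0.5883 0.17   0.1742] x [-0.001 -0.002 -1.   ] z [ 0.988 -0.152 -0.001] F [-0.  -1.2  0.2] op 0.0499 q [-0.67  0.47  0.45  1.76 -0.24  0.97 -0.28]
[[243.  77.]
 [407.  76.]
 [318. 127.]]
row [114, 72, -2] [np.float64(0.171), np.float64(-0.001), np.float64(0.004)] min rows 2.2
row [165, 72, -2] [np.float64(0.171), np.float64(-0.001), np.float64(0.004)] min rows 2.9
```

View pics/w15.png

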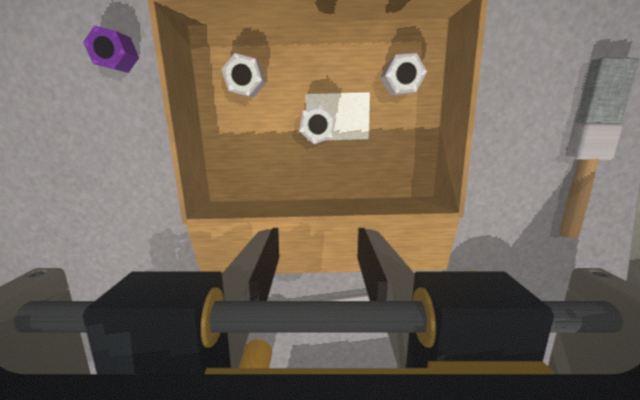

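Nuts at (241,75), (406,73) and (317,125) match the prediction, so none has been knocked. Take C.

```bash
python3 -m jog '[[[40,40,-2,0.171,0,0],[90,72,-2,0.171,0,0],[125,72,-2,0.171,0,0],[150,72,-2,0.171,0,0],[160,72,-2,0.171,0,0],[165,72,-2,0.171,0,0],[165,72,-2,0.171,0,0]]]' 0.08; python3 - <<'E'
from h import *
st(); im=capture("wrist"); cv2.imwrite("pics/w16.png",im[:,:,::-1])
E
```

```text
clock: 23.55
tcp_pos: [0.598, 0.2368, 0.0343]
tool_rot: [0.697, 0.115, 0.698, -0.117]
wrist_force: [0.6, 0.3, 0.5]
opening: 0.0497
t 23.55 tip [0.598  0.2368 0.0093] x [-0.001 -0.004 -1.   ] z [ 0.946 -0.323  0.   ] F [0.6 0.3 0.5] op 0.0497 q [-0.71  0.74  0.38  1.75 -0.38  0.73 -0.45]
```

View pics/w16.png

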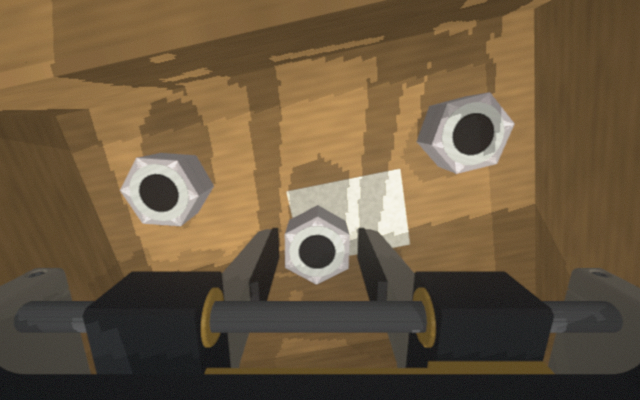

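```bash
python3 -m jog '[[[0,0,0,0,0,0],[0,0,0,0,0,0],[0,0,0,0,0,0],[-20,0,0,0,0,0],[-70,0,0,0,0,0],[-120,0,0,0,0,0],[-150,0,0,0,0,0],[-150,0,0,0,0,0]]]' -1 35; python3 - <<'E'
from h import *
st(); goal(binp(-50,50,165),-1.614); 
E
```

```text
clock: 24.6
tcp_pos: [0.5998, 0.2381, 0.1882]
tool_rot: [0.699, 0.116, 0.696, -0.116]
wrist_force: [-0.8, 0.8, -1.5]
opening: 0.0359
t 24.60 tip [0.5999 0.2381 0.1632] x [ 0.005 -0.    -1.   ] z [ 0.946 -0.323  0.005] F [-0.8  0.8 -1.5] op 0.0359 q [-0.77  0.54  0.48  1.69 -0.28  0.98 -0.53]
row [-2, -452, 82] [np.float64(1.285), np.float64(0.003), np.float64(-0.004)] min rows 7.3
```

```bash
python3 -m jog '[[[0,-40,8,0.18,0,0],[0,-100,18,0.36,0,0],[0,-160,30,0.54,0,0],[0,-220,40,0.72,0,0],[0,-280,50,0.9,0,0],[0,-340,60,1.08,0,0],[0,-400,72,1.26,0,0],[0,-440,80,1.285,0,0]]]'; python3 -m jog '[[[0,0,0,0,0,0]]]';python3 - <<'E'
from h import *
st(); goal(binp(-50,50,165),-1.614); goal(binp(-50,50,17),-1.614)
im=capture("wrist"); cv2.imwrite("pics/w17.png",im[:,:,::-1])
E
```

```text
clock: 25.6
tcp_pos: [0.5315, -0.2069, 0.1871]
tool_rot: [0.489, 0.512, 0.487, -0.511]
wrist_force: [0.5, 0.5, -1.2]
opening: 0.0355
clock: 25.72
tcp_pos: [0.5295, -0.2105, 0.1864]
tool_rot: [-0.487, -0.513, -0.485, 0.514]
wrist_force: [0.1, 0.7, -0.7]
opening: 0.0357
t 25.73 tip [ 0.5295 -0.2106  0.1614] x [ 0.001 -0.003 -1.   ] z [-0.055 -0.998  0.003] F [ 0.1  0.7 -0.7] op 0.0357 q [-0.33  0.5   0.86  1.89 -0.46  0.95 -0.89]
row [-4, 2, 5] [np.float64(-0.012), np.float64(0.003), np.float64(-0.001)] min rows 0.1
row [144, 2, 5] [np.float64(-0.012), np.float64(0.003), np.float64(-0.001)] min rows 2.3
```

View pics/w17.png

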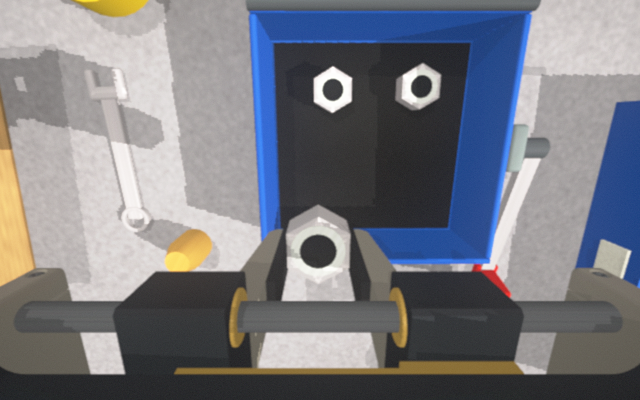

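```bash
python3 -m jog '[[[50,2,7,0,0,0],[100,2,7,0,0,0],[130,2,7,0,0,0],[142,2,7,0,0,0],[144,2,7,0,0,0],[144,2,7,0,0,0]]]';  python3 - <<'E'
from h import *
st()
E
python3 -m jog '[[[0,0,0,0,0,0],[0,0,0,0,0,0],[0,0,0,0,0,0],[-50,0,0,0,0,0],[-110,0,0,0,0,0],[-150,0,0,0,0,0],[-150,0,0,0,0,0]]]' 0.08; python3 - <<'E'
from h import *
st(); goal(carp(0,-60,180),CAR[2])
im=capture("wrist"); cv2.imwrite("pics/w18.png",im[:,:,::-1])
E
```

```text
clock: 26.52
tcp_pos: [0.5324, -0.2155, 0.043]
tool_rot: [0.488, 0.513, 0.486, -0.513]
wrist_force: [-0.1, -0.5, -0.6]
opening: 0.0354
t 26.52 tip [ 0.5325 -0.2156  0.018 ] x [ 0.002 -0.002 -1.   ] z [-0.051 -0.999  0.001] F [-0.1 -0.5 -0.6] op 0.0354 q [-0.18  0.71  0.68  1.95 -0.67  0.72 -0.72]
clock: 27.4
tcp_pos: [0.5338, -0.2161, 0.1962]
tool_rot: [0.49, 0.514, 0.484, -0.511]
wrist_force: [0.7, 0.8, -0.1]
opening: 0.0497
t 27.40 tip [ 0.534  -0.2162  0.1712] x [ 0.009 -0.002 -1.   ] z [-0.051 -0.999  0.002] F [ 0.7  0.8 -0.1] op 0.0497 q [-0.33  0.5   0.87  1.88 -0.46  0.97 -0.88]
row [-9, 39, -405] [np.float64(-1.497), np.float64(0.008), np.float64(-0.006)] min rows 8.0
```

View pics/w18.png

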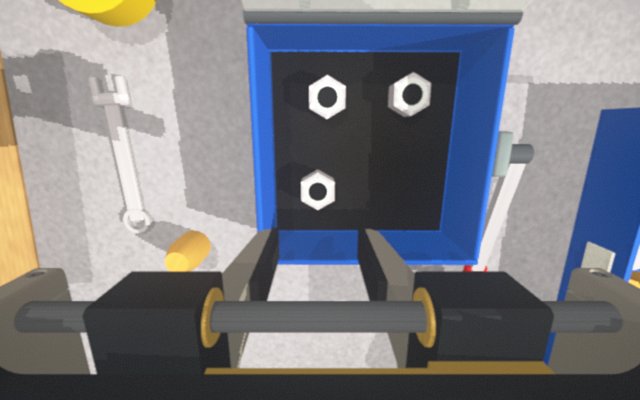

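Three nuts are in the bin, at (327,97), (410,95) and (318,190). Next is A.

```bash
python3 -m jog '[[[0,0,-50,-0.18,0,0],[-5,10,-100,-0.36,0,0],[-8,20,-150,-0.54,0,0],[-9,30,-200,-0.72,0,0],[-9,39,-250,-0.9,0,0],[-9,39,-300,-1.08,0,0],[-9,39,-350,-1.26,0,0],[-9,39,-390,-1.44,0,0]]]';python3 -m jog '[[[0,0,0,0,0,0]]]'; python3 - <<'E'
from h import *
st(); import pickle
c=calibration("wrist")
im=capture("wrist"); cv2.imwrite("pics/w19.png",im[:,:,::-1])
print(proj(c,[[.531,.2971,.029],[.6938,.273,.029]]).round(0))
goal([.531,.2971,.06],.123); goal([.531,.2971,.009],.123)
E
```

```text
clock: 28.45
tcp_pos: [0.5902, 0.1746, 0.2009]
tool_rot: [0.705, 0.061, 0.704, -0.062]
wrist_force: [0.4, -0.8, 0.1]
opening: 0.0497
clock: 28.58
tcp_pos: [0.5888, 0.1786, 0.1988]
tool_rot: [0.704, 0.059, 0.705, -0.06]
wrist_force: [-0.1, -0.7, -0.1]
opening: 0.0499
t 28.57 tip [0.5888 0.1786 0.1738] x [-0.001 -0.001 -1.   ] z [ 0.986 -0.167 -0.001] F [-0.1 -0.7 -0.1] op 0.0499 q [-0.69  0.47  0.46  1.75 -0.25  0.97 -0.31]
[[243.  87.]
 [405.  83.]]
row [114, 110, -77] [np.float64(-0.295), np.float64(-0.002), np.float64(0.003)] min rows 2.8
row [165, 110, -77] [np.float64(-0.295), np.float64(-0.002), np.float64(0.003)] min rows 3.4
```

View pics/w19.png

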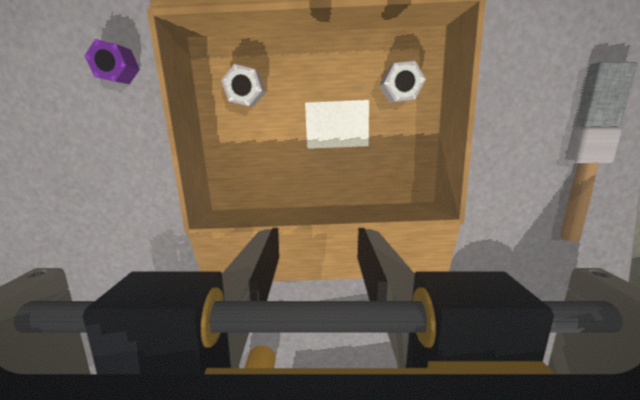

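```bash
python3 -m jog '[[[20,50,-35,-0.15,0,0],[60,100,-70,-0.295,0,0],[100,110,-77,-0.295,0,0],[135,110,-77,-0.295,0,0],[155,110,-77,-0.295,0,0],[165,110,-77,-0.295,0,0],[165,110,-77,-0.295,0,0]]]' 0.08; python3 - <<'E'
from h import *
st(); im=capture("wrist"); cv2.imwrite("pics/w20.png",im[:,:,::-1])
E
```

```text
clock: 29.5
tcp_pos: [0.532, 0.2963, 0.0336]
tool_rot: [0.705, -0.044, 0.706, 0.042]
wrist_force: [0.9, -0.9, -0.5]
opening: 0.0497
t 29.50 tip [0.532  0.2962 0.0086] x [-0.002 -0.003 -1.   ] z [ 0.993  0.121 -0.002] F [ 0.9 -0.9 -0.5] op 0.0497 q [-0.78  0.68  0.29  1.84 -0.29  0.67 -0.2 ]
```

View pics/w20.png

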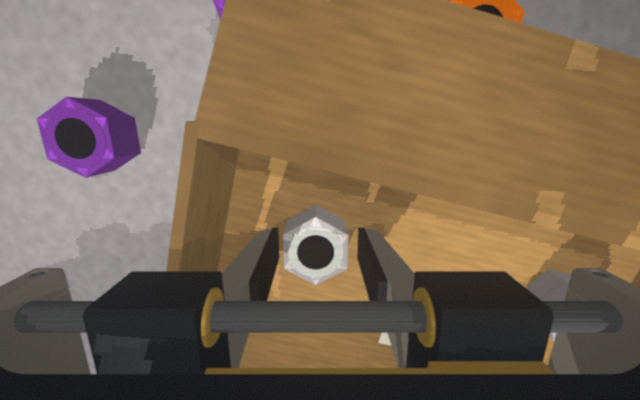

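```bash
python3 -m jog '[[[0,0,0,0,0,0],[0,0,0,0,0,0],[0,0,0,0,0,0],[-20,0,0,0,0,0],[-70,0,0,0,0,0],[-120,0,0,0,0,0],[-150,0,0,0,0,0],[-150,0,0,0,0,0]]]' -1 35; python3 - <<'E'
from h import *
st(); goal(binp(-50,-50,165),-1.614); goal(binp(-50,-50,165),-1.614+.05)
E
```

```text
clock: 30.55
tcp_pos: [0.5338, 0.298, 0.1878]
tool_rot: [0.707, -0.043, 0.704, 0.044]
wrist_force: [0.2, -0.4, -0.4]
opening: 0.0358
t 30.55 tip [0.534  0.298  0.1628] x [ 0.004  0.002 -1.   ] z [0.993 0.122 0.005] F [ 0.2 -0.4 -0.4] op 0.0358 q [-0.85  0.47  0.37  1.77 -0.2   0.94 -0.27]
row [-3, -608, -81] [np.float64(-1.406), np.float64(0.005), np.float64(0.002)] min rows 9.8
row [-3, -608, -81] [np.float64(-1.456), np.float64(0.005), np.float64(0.002)] min rows 9.8
```

```bash
python3 -m jog '[[[0,-40,-5,0.17,0,0],[0,-100,-13,0.35,0,0],[0,-160,-21,0.52,0,0],[0,-220,-29,0.7,0,0],[0,-280,-37,0.87,0,0],[0,-340,-45,1.05,0,0],[0,-400,-53,1.22,0,0],[0,-450,-60,1.4,0,0]]]'; python3 -m jog '[[[0,0,0,0,0,0]]]';python3 - <<'E'
from h import *
st(); goal(binp(-50,-50,165),-1.614); goal(binp(-50,-50,17),-1.614)
im=capture("wrist"); cv2.imwrite("pics/w21.png",im[:,:,::-1])
E
```

```text
clock: 31.55
tcp_pos: [0.5279, -0.1581, 0.1863]
tool_rot: [0.567, 0.425, 0.566, -0.423]
wrist_force: [0.6, 1.0, -1.3]
opening: 0.0359
clock: 31.68
tcp_pos: [0.5262, -0.1626, 0.1857]
tool_rot: [0.565, 0.426, 0.564, -0.426]
wrist_force: [-1.0, 1.6, -2.2]
opening: 0.0358
t 31.68 tip [ 0.5263 -0.1626  0.1607] x [ 0.002 -0.001 -1.   ] z [ 0.274 -0.962  0.001] F [-1.   1.6 -2.2] op 0.0358 q [-0.39  0.45  0.8   1.94 -0.4   0.92 -0.68]
row [-4, -41, 147] [np.float64(0.321), np.float64(0.001), np.float64(-0.001)] min rows 2.4
row [144, -41, 147] [np.float64(0.321), np.float64(0.001), np.float64(-0.001)] min rows 3.4
```

View pics/w21.png

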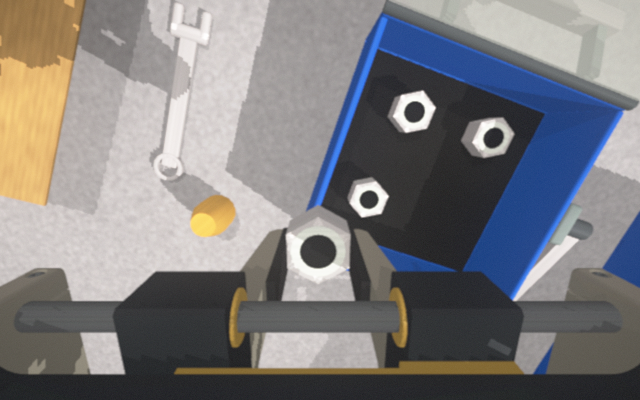

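```bash
python3 -m jog '[[[0,-15,50,0.16,0,0],[0,-30,100,0.321,0,0],[20,-41,147,0.321,0,0],[70,-41,147,0.321,0,0],[115,-41,147,0.321,0,0],[138,-41,147,0.321,0,0],[144,-41,147,0.321,0,0],[144,-41,147,0.321,0,0]]]';  python3 - <<'E'
from h import *
st()
E
python3 -m jog '[[[0,0,0,0,0,0],[0,0,0,0,0,0],[0,0,0,0,0,0],[-50,0,0,0,0,0],[-110,0,0,0,0,0],[-150,0,0,0,0,0],[-150,0,0,0,0,0]]]' 0.08; python3 - <<'E'
from h import *
st(); goal(carp(40,-50,180),CAR[2])
im=capture("wrist"); cv2.imwrite("pics/w22.png",im[:,:,::-1])
E
```

```text
clock: 32.72
tcp_pos: [0.5288, -0.3125, 0.042]
tool_rot: [0.491, 0.51, 0.49, -0.509]
wrist_force: [0.8, -0.6, -0.4]
opening: 0.0355
t 32.73 tip [ 0.5289 -0.3125  0.017 ] x [ 0.002  0.    -1.   ] z [-0.038 -0.999 -0.   ] F [ 0.8 -0.6 -0.4] op 0.0355 q [-0.02  0.77  0.69  1.85 -0.69  0.78 -0.57]
clock: 33.6
tcp_pos: [0.5301, -0.3138, 0.1956]
tool_rot: [0.493, 0.511, 0.488, -0.508]
wrist_force: [-0.1, 0.9, -0.4]
opening: 0.0493
t 33.60 tip [ 0.5303 -0.3139  0.1706] x [ 0.008 -0.002 -1.   ] z [-0.039 -0.999  0.002] F [-0.1  0.9 -0.4] op 0.0493 q [-0.14  0.57  0.86  1.78 -0.51  1.02 -0.69]
row [-9, 84, -509] [np.float64(-1.484), np.float64(0.007), np.float64(-0.006)] min rows 8.3
```

View pics/w22.png

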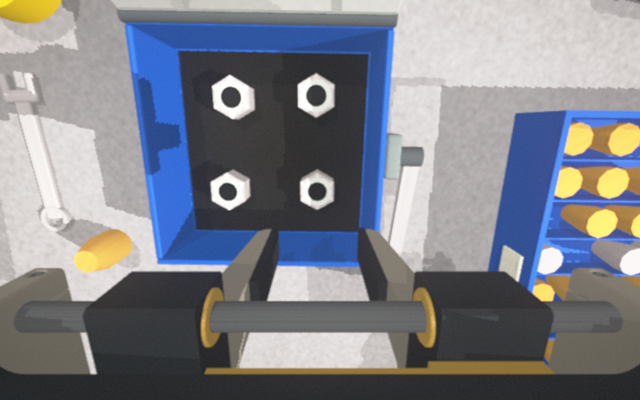

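```bash
python3 -m jog '[[[-5,10,-50,0,0,0],[-9,20,-110,0,0,0],[-9,30,-170,0,0,0],[-9,40,-230,0,0,0],[-9,50,-290,0,0,0],[-9,65,-350,0,0,0],[-9,75,-410,0,0,0],[-9,90,-470,0,0,0]]]';python3 -m jog '[[[0,0,-50,0,0,0],[0,0,-100,0,0,0],[0,0,-100,0,0,0]]]'; python3 - <<'E'
from h import *
st(); 
c=calibration("wrist")
im=capture("wrist"); cv2.imwrite("pics/w23.png",im[:,:,::-1])
print(proj(c,[[.6938,.273,.029]]).round(0))
goal([.6938,.273,.06],-1.657); goal([.6938,.273,.009],-1.657)
E
```

```text
clock: 34.65
tcp_pos: [0.6362, 0.1555, 0.2011]
tool_rot: [0.491, 0.51, 0.49, -0.509]
wrist_force: [-0.1, -0.8, 0.3]
opening: 0.0496
clock: 35.02
tcp_pos: [0.6379, 0.2615, 0.198]
tool_rot: [-0.492, -0.507, -0.493, 0.508]
wrist_force: [-0.0, -0.9, 0.1]
opening: 0.0495
t 35.02 tip [0.6379 0.2615 0.173 ] x [-0.002 -0.    -1.   ] z [-0.03 -1.    0.  ] F [-0.  -0.9  0.1] op 0.0495 q [-0.96  0.69  0.81  1.57 -0.54  1.12 -1.62]
[[306. 139.]]
row [113, 55, -17] [np.float64(0.052), np.float64(0.002), np.float64(0.001)] min rows 2.0
row [164, 55, -18] [np.float64(0.052), np.float64(0.002), np.float64(0.001)] min rows 2.8
```

View pics/w23.png

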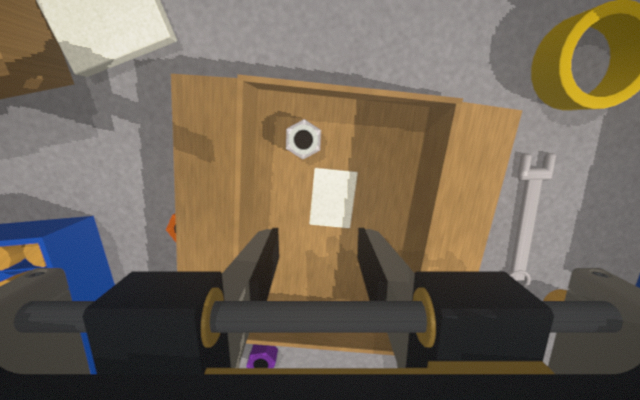

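```bash
python3 -m jog '[[[40,40,-19,0.052,0,0],[90,55,-19,0.052,0,0],[125,55,-19,0.052,0,0],[150,55,-19,0.052,0,0],[160,55,-19,0.052,0,0],[164,55,-19,0.052,0,0],[164,55,-19,0.052,0,0]]]' 0.08; python3 - <<'E'
from h import *
st(); im=capture("wrist"); cv2.imwrite("pics/w24.png",im[:,:,::-1])
E
```

```text
clock: 35.95
tcp_pos: [0.6946, 0.2747, 0.0357]
tool_rot: [-0.479, -0.521, -0.478, 0.521]
wrist_force: [0.9, -0.0, 0.6]
opening: 0.0498
t 35.95 tip [0.6946 0.2746 0.0107] x [ 0.001 -0.001 -1.   ] z [-0.086 -0.996  0.001] F [ 0.9 -0.   0.6] op 0.0498 q [-0.84  0.96  0.7   1.48 -0.69  0.97 -1.61]
```

View pics/w24.png

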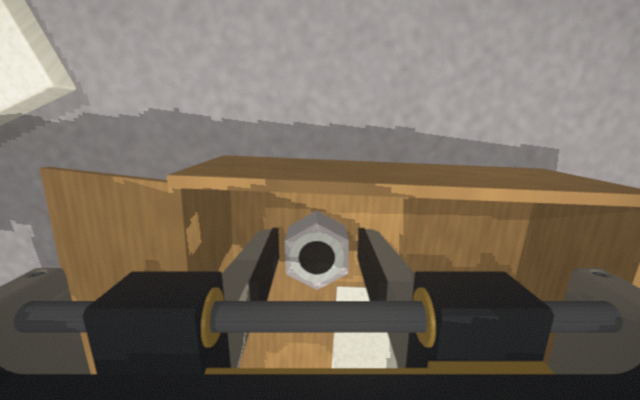

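```bash
python3 -m jog '[[[1,0,0,0,0,0],[1,0,0,0,0,0],[1,0,0,0,0,0],[-20,0,0,0,0,0],[-70,0,0,0,0,0],[-120,0,0,0,0,0],[-150,0,0,0,0,0],[-150,0,0,0,0,0]]]' -1 35; python3 - <<'E'
from h import *
st(); goal(binp(0,3,165),-1.614)
E
```

```text
clock: 37.0
tcp_pos: [0.6961, 0.275, 0.19]
tool_rot: [0.479, 0.523, 0.477, -0.519]
wrist_force: [-0.8, -0.4, -2.0]
opening: 0.0355
t 37.00 tip [0.6963 0.275  0.165 ] x [ 0.006  0.001 -1.   ] z [-0.086 -0.996 -0.002] F [-0.8 -0.4 -2. ] op 0.0355 q [-0.89  0.79  0.8   1.41 -0.59  1.18 -1.67]
row [-1, -70, 548] [np.float64(-0.043), np.float64(-0.001), np.float64(-0.006)] min rows 8.8
```

```bash
python3 -m jog '[[[0,-15,40,0,0,0],[0,-35,95,0,0,0],[0,-55,155,-0.04,0,0],[0,-70,215,-0.04,0,0],[0,-70,275,-0.04,0,0],[0,-70,335,-0.04,0,0],[0,-70,395,-0.04,0,0],[0,-70,450,-0.04,0,0]]]'; python3 -m jog '[[[0,0,50,0,0,0],[0,0,88,0,0,0],[0,0,88,0,0,0],[0,0,88,0,0,0]]]';python3 - <<'E'
from h import *
st(); goal(binp(0,3,17),-1.614)
im=capture("wrist"); cv2.imwrite("pics/w25.png",im[:,:,::-1])
E
```

```text
clock: 38.0
tcp_pos: [0.5864, -0.1691, 0.1878]
tool_rot: [0.489, 0.513, 0.488, -0.51]
wrist_force: [1.5, 0.0, -1.0]
opening: 0.0359
clock: 38.5
tcp_pos: [0.5819, -0.2558, 0.1866]
tool_rot: [0.488, 0.513, 0.488, -0.51]
wrist_force: [-0.5, 0.8, -0.6]
opening: 0.0355
t 38.50 tip [ 0.582  -0.2558  0.1616] x [ 0.002  0.003 -1.   ] z [-0.046 -0.999 -0.003] F [-0.5  0.8 -0.6] op 0.0355 q [-0.22  0.62  0.84  1.73 -0.53  1.04 -0.81]
row [145, -2, 10] [np.float64(-0.003), np.float64(-0.003), np.float64(-0.002)] min rows 2.3
```

View pics/w25.png

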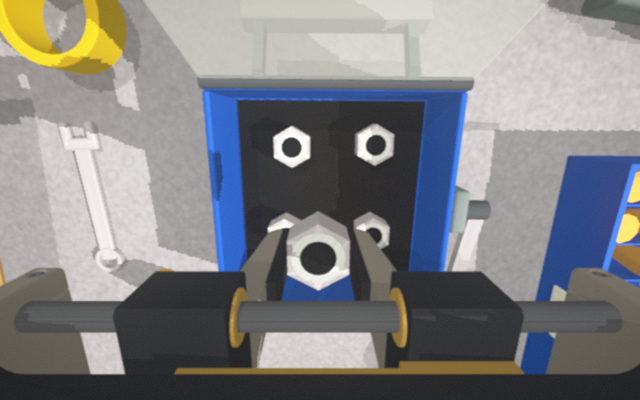

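```bash
python3 -m jog '[[[50,-2,11,0,0,0],[100,-2,11,0,0,0],[130,-2,11,0,0,0],[142,-2,11,0,0,0],[145,-2,11,0,0,0],[145,-2,11,0,0,0]]]';  python3 - <<'E'
from h import *
st()
E
python3 -m jog '[[[0,0,0,0,0,0],[0,0,0,0,0,0],[0,0,0,0,0,0],[-50,0,0,0,0,0],[-110,0,0,0,0,0],[-150,0,0,0,0,0],[-150,0,0,0,0,0]]]' 0.08; python3 - <<'E'
from h import *
st(); goal(binp(-158,-133,130),-1.614)
im=capture("wrist"); cv2.imwrite("pics/w26.png",im[:,:,::-1])
im=capture("top"); cv2.imwrite("pics/t26.png",cv2.resize(im[130:290,180:500,::-1],None,fx=2.5,fy=2.5))
E
```

```text
clock: 39.3
tcp_pos: [0.5811, -0.2656, 0.0428]
tool_rot: [0.489, 0.513, 0.488, -0.509]
wrist_force: [0.2, 0.4, -1.0]
opening: 0.0358
t 39.30 tip [ 0.5812 -0.2656  0.0178] x [ 0.005  0.002 -1.   ] z [-0.044 -0.999 -0.002] F [ 0.2  0.4 -1. ] op 0.0358 q [-0.11  0.8   0.7   1.78 -0.69  0.82 -0.69]
clock: 40.17
tcp_pos: [0.582, -0.2671, 0.1965]
tool_rot: [0.491, 0.514, 0.486, -0.508]
wrist_force: [1.1, -0.5, -0.1]
opening: 0.0495
t 40.17 tip [ 0.5823 -0.2671  0.1715] x [ 0.011  0.    -1.   ] z [-0.044 -0.999 -0.001] F [ 1.1 -0.5 -0.1] op 0.0495 q [-0.21  0.61  0.85  1.72 -0.53  1.05 -0.8 ]
row [40, -161, 134] [np.float64(-0.001), np.float64(-0.001), np.float64(-0.011)] min rows 3.4
```

View pics/w26.png

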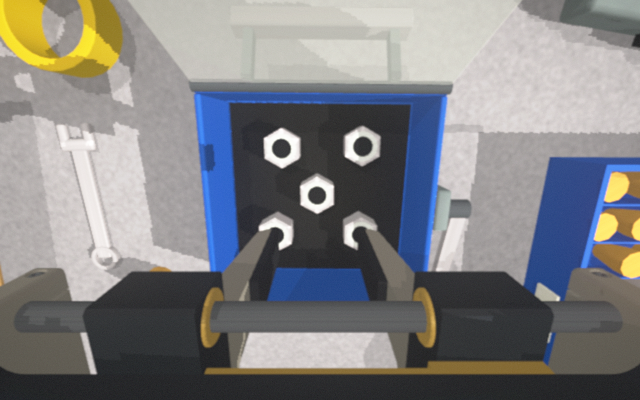

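View pics/t26.png

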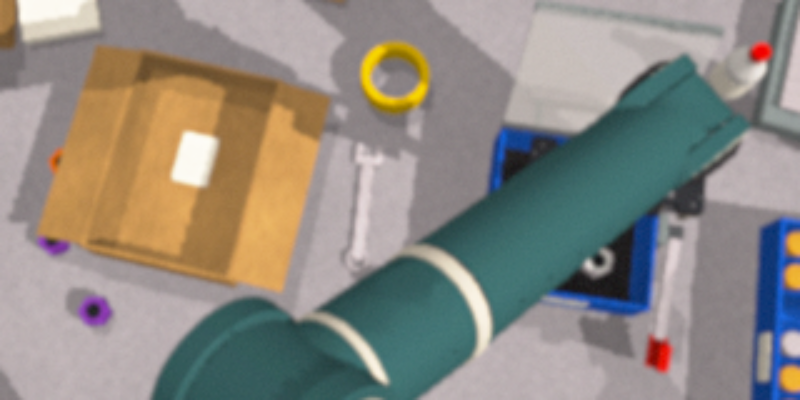

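```bash
python3 -m jog '[[[0,-50,30,0,0,0],[0,-100,70,0,0,0],[0,-150,110,0,0,-0.01],[20,-161,134,0,0,-0.01],[20,-161,134,0,0,-0.01],[20,-161,134,0,0,-0.01]]]'; python3 - <<'E'
from h import *
st(); goal(binp(-156,-133,60),-1.614); goal(binp(-156,-133,40),-1.614)
c=calibration("wrist")
im=capture("wrist"); cv2.imwrite("pics/w27.png",im[:,:,::-1])
print("pred",proj(c,[binp(-156,-133,71),binp(-156,-133,56)]).round(0))
im=capture("top"); cv2.imwrite("pics/t27.png",cv2.resize(im[150:300,370:500,::-1],None,fx=4.5,fy=4))
T=calibration("top"); print(ray(T,(443.2,270.8),.065), binp(-156,-133,56), proj(T,[binp(-156,-133,71)]))
E
```

```text
clock: 41.02
tcp_pos: [0.4141, -0.3913, 0.1707]
tool_rot: [-0.486, -0.51, -0.492, 0.511]
wrist_force: [-0.2, 0.2, 1.0]
opening: 0.0495
t 41.02 tip [ 0.4139 -0.3911  0.1457] x [-0.007  0.005 -1.   ] z [-0.043 -0.999 -0.004] F [-0.2  0.2  1. ] op 0.0495 q [ 0.05  0.54  0.87  1.9  -0.5   0.95 -0.46]
row [86, 4, 3] [np.float64(0.0), np.float64(-0.004), np.float64(0.007)] min rows 1.4
row [106, 4, 3] [np.float64(0.0), np.float64(-0.004), np.float64(0.007)] min rows 1.7
pred [[322. 204.]
 [321. 199.]]
[ 0.41712089 -0.38624565  0.065     ] [ 0.41753868 -0.393958    0.056     ] [[446.24305806 270.81113722]]
```

View pics/w27.png

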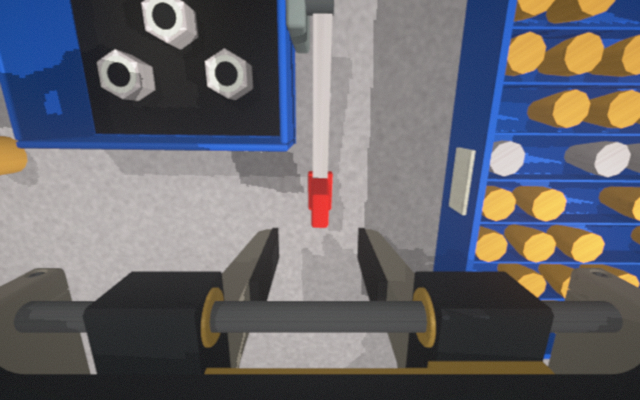

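View pics/t27.png

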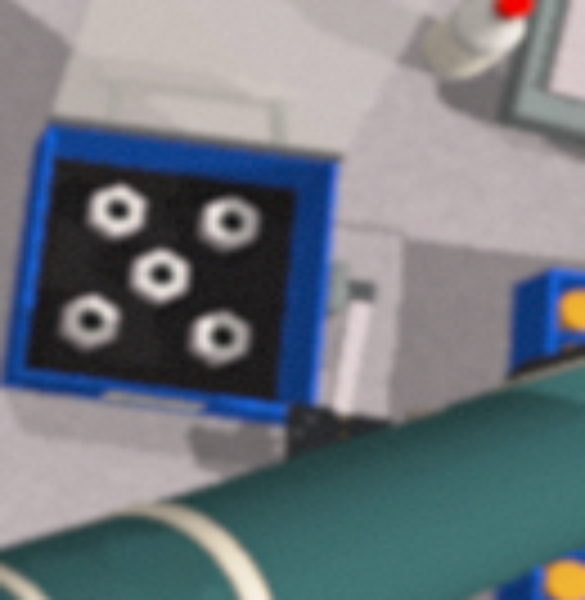

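```bash
python3 -m jog '[[[40,4,2,0,0,0],[75,4,2,0,0,0],[95,4,2,0,0,0],[105,4,2,0,0,0],[105,4,2,0,0,0]]]' -0.1; python3 - <<'E'
from h import *
st(); 
im=capture("wrist"); cv2.imwrite("pics/w28.png",im[:,:,::-1])
E
python3 -m jog '[[[0,0,0,0,0,0],[0,0,0,0,0,0],[0,0,0,0,0,0],[0,0,0,0,0,0],[0,0,0,0,0,0]]]' -1 25;  python3 - <<'E'
from h import *
st(); 
E
```

```text
clock: 41.75
tcp_pos: [0.4184, -0.3929, 0.0663]
tool_rot: [-0.487, -0.51, -0.492, 0.511]
wrist_force: [0.0, 0.6, 0.0]
opening: 0.0419
t 41.75 tip [ 0.4183 -0.3928  0.0413] x [-0.006  0.004 -1.   ] z [-0.041 -0.999 -0.004] F [0.  0.6 0. ] op 0.0419 q [ 0.15  0.69  0.74  1.94 -0.65  0.78 -0.35]
clock: 42.42
tcp_pos: [0.419, -0.3928, 0.0674]
tool_rot: [0.487, 0.51, 0.491, -0.51]
wrist_force: [-0.8, 2.9, 6.1]
opening: 0.0157
t 42.42 tip [ 0.4189 -0.3927  0.0424] x [-0.004  0.004 -1.   ] z [-0.042 -0.999 -0.004] F [-0.8  2.9  6.1] op 0.0157 q [ 0.15  0.69  0.74  1.94 -0.65  0.78 -0.35]
```

View pics/w28.png

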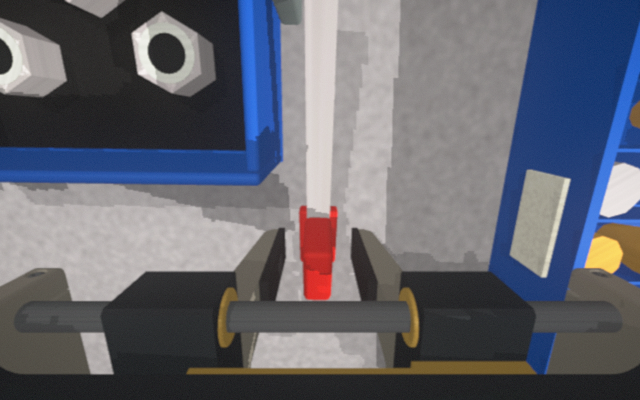

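```bash
python3 -m jog '[[[-10,-1,0,0,0,0],[-21,-1,0,0,0,0],[-32,0,0,0,0,0],[-43,1,0,0,0,0],[-54,3,0,0,0,0],[-64,6,0,0,0,0],[-74,9,0,0,0,0],[-82,12,0,0,0,0]]]'; python3 - <<'E'
from h import *
st(); 
im=capture("scene"); cv2.imwrite("pics/s29.png",cv2.resize(im[20:200,190:390,::-1],None,fx=4,fy=3.3))
E
```

```text
clock: 43.42
tcp_pos: [0.4322, -0.3935, 0.1503]
tool_rot: [0.488, 0.511, 0.491, -0.51]
wrist_force: [3.8, 1.7, -2.3]
opening: 0.0157
t 43.42 tip [ 0.4321 -0.3934  0.1253] x [-0.003  0.004 -1.   ] z [-0.041 -0.999 -0.004] F [ 3.8  1.7 -2.3] op 0.0157 q [ 0.06  0.59  0.84  1.88 -0.54  0.93 -0.45]
```

View pics/s29.png

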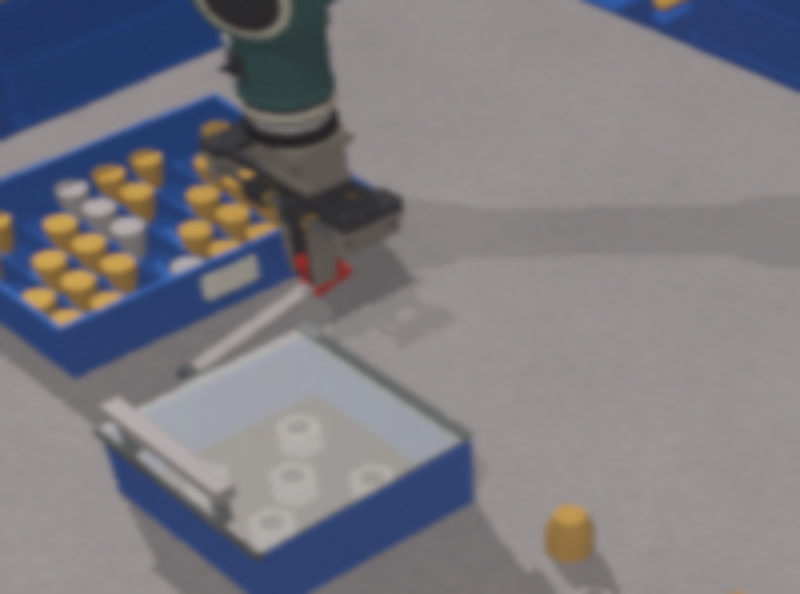

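```bash
python3 -m jog '[[[-2,1,0,0,0,0],[-2,1,0,0,0,0],[-2,1,0,0,0,0]]]' -0.2 10; python3 -m jog '[[[0,0,0,0,0,0],[-30,0,0,0,0,0],[-80,-10,0,0,0,0],[-120,-40,0,0,0,0],[-120,-90,0,0,0,0],[-120,-90,0,0,0,0]]]'; python3 - <<'E'
from h import *
st(); 
im=capture("scene"); cv2.imwrite("pics/s30.png",cv2.resize(im[60:260,190:450,::-1],None,fx=3,fy=3,interpolation=cv2.INTER_CUBIC)); cv2.imwrite("pics/s30f.png",im[:,:,::-1])
im=capture("top"); cv2.imwrite("pics/t30.png",cv2.resize(im[100:300,180:500,::-1],None,fx=2.5,fy=2.5,interpolation=cv2.INTER_CUBIC))
E
```

```text
clock: 43.85
tcp_pos: [0.4333, -0.394, 0.1531]
tool_rot: [0.488, 0.511, 0.491, -0.51]
wrist_force: [-0.2, 0.8, -0.3]
opening: 0.0367
clock: 44.6
tcp_pos: [0.3401, -0.3912, 0.2738]
tool_rot: [0.487, 0.513, 0.49, -0.51]
wrist_force: [1.6, 0.0, 0.5]
opening: 0.0367
t 44.60 tip [ 0.3401 -0.3911  0.2488] x [-0.001  0.006 -1.   ] z [-0.046 -0.999 -0.006] F [1.6 0.  0.5] op 0.0367 q [-0.05  0.3   1.03  1.93 -0.29  1.08 -0.52]
```

View pics/s30.png

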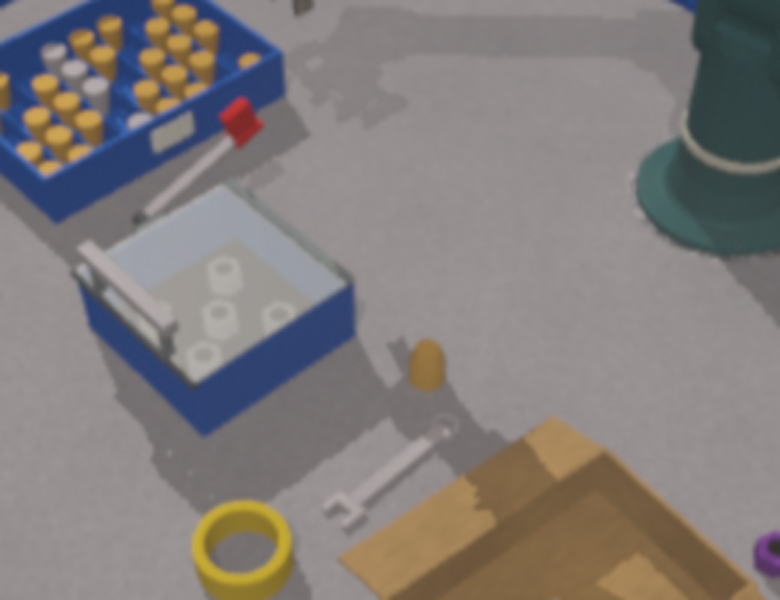

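View pics/t30.png

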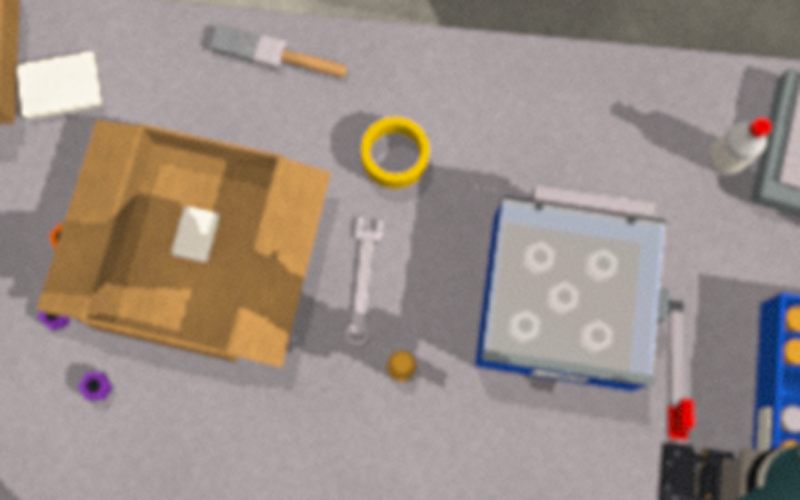

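```bash
python3 -m jog '[[[0,0,0,0,0,0],[0,0,0,0,0,0]]]'; python3 - <<'E'
from station import *
print(close_job())
E
```

```text
clock: 44.95
tcp_pos: [0.3445, -0.3905, 0.2731]
tool_rot: [0.488, 0.51, 0.491, -0.51]
wrist_force: [-1.0, -0.3, 0.0]
opening: 0.0366
the job is handed in; nothing more can be done
None
```

I did the job in the order asked and handed it in at about 45 s of the 210 s. I swung both flaps open past level and pressed the lever down until it held the lid up on its own. Then I moved all five steel nuts into the bin one at a time, and pinched the lever and raised it until the lid closed over them.

- **Last checks:** the final top and scene pictures show an empty carton with both flaps open. Five nuts lie under the shut lid, with the lever grip back within about 1 px of where it started. The tape roll, spanner, collet and coloured nuts look unmoved, and the arm is clear of everything.
- **Force while pressing the lever:** holding it against its end stop put about 57 N on the wrist (limit 120 N). That was through the fingertips, not the gripper's body.
- **Placement:** the first nut went down about 10 mm off its planned spot but well inside the bin. I saw no knocked nut or slipped grip.

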